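# Clear the gel bench: bottles and used beakers to their trays

### The arm

A 6-joint arm with a two-finger parallel gripper is mounted at the origin on the work surface. World frame = base frame: x ahead of the robot, y to its left, z up, the work surface at z = 0. Lengths are in m, angles in degrees, forces in N, time in s.
With the tool pointing down it reaches from about 0.3 to 0.825 m from the base axis. Payload 5.4 kg.
Tool frame: the origin (TCP) lies midway between the tips of the shut fingers; the grasp point (between the pads) lies 19 mm behind it; z points along the fingers, y is the direction in which the jaws open and shut (so a half turn about z gives the same grasp; the last joint's range is limited). The gripper opens to 92 mm and grips with 3 to 60 N. Pads are 20 mm wide; open, the fingers measure 128 mm over their backs; the gripper's body (75 mm by 189 mm) begins 69 mm behind the grasp point.
Start: joints at [-81.194, 9.076, 91.501, -0, 79.423, -12.038], TCP at [0.205, -0.537, 0.178] pointing down, gripper open.
Joint ranges: [-166.64, 166.64], [-54.1, 131.32], [10.49, 154.53], [-73.88, 253.88], [9.74, 151.15], [-171.62, 171.62]. Speed limits (degrees/s): [147.25, 147.25, 180, 180, 180, 180].

### API

Orientations are given as a 3x3 rotation matrix whose columns are the frame's x, y, z axes.
In Python, from cell import observe, snapshot, hand_in gives the robot as it stands. The module is installed in compiled form; this text tells all that it offers.
- The arm moves only by the tool carry_out, never from a script. Its argument "targets" is a list of rows, each an object with "delta_pos": the shift along the tool's x, y, z each as a share of 100 mm, from -1 to 1, a list of three; "delta_rot": the turn, a rotation vector about the tool's x, y, z each as a share of 2 rad, from -1 to 1, a list of three; "hand": the opening in per cent of the stroke, from 0 (shut) to 100 (fully open). In form: [{"delta_pos": [x, y, z], "delta_rot": [ax, ay, az], "hand": hand}, ...]. A call has 1 to 12 rows; each row is the pose to reach, as a shift and turn from the pose measured when the call began, along the tool's axes at that moment; what a row does not reach only later rows make up. A row lasts 1/8 s, in which the tool goes at most 62.5 mm and 10.7 degrees, less where a joint would pass 70% of its speed; a pose out of reach is approached as far as the arm can. A call with a number of a shift or a turn outside -1 to 1 is refused whole. A call with a gripper value outside its range is refused whole. The fingers move at their own pace and stop on an object; "force" is the grip in N (left out, the last holds). Time passes only in rows, so rows that repeat a pose let the fingers close. It gives the time, the measured TCP pose, the force and the opening at its end, in the units of the state.
- observe(): the state, without advancing time (a new reading comes with each control period).
- snapshot(name): name is "side" or "top" or "wrist"; returns a dict with "pixels" (420x560x3 uint8, blue, green, red), "camera_matrix" (3x3 intrinsics, pixels), "dist" ([k1, k2, p1, p2, k3] as OpenCV has them; the pictures are not rectified), "rvec" (rotation vector, rad) and "tvec" (3), from world to camera coordinates, as OpenCV has them; the wrist camera has in their place "T_tool_cam" (4x4, takes a point from camera to tool coordinates, whose origin is the TCP and whose axes are the flange's). Camera axes: x right, y down, z forward; pixel columns grow to the right and rows downward; lengths in m; the calibration is good to about 2 mm. A picture is of the moment at which its call begins: read the wrist's pose just before it. There is no depth.
- hand_in(): hands the job in, once; it reports no verdict.
The state is a dict: "time_s": time; "joints": joint angles; "qd": joint speeds; "effort": joint torques, N m; "ee_pos": TCP position; "eef_rot": TCP orientation; "force": force on the tool from outside, world axes, zero at the start; "wrist_torque": the same for the moment, N m; "grip_width": finger opening in m.
Only numpy, scipy, OpenCV 4.12 (cv2) and the standard library are available. Lean on these libraries where they do the work, as an engineer would, in place of code of your own. Each camera call takes 0.05 s, during which the arm holds its last target.

### The job

Clear up the bench after the gel run: stand the two blue-capped buffer bottles in the white tray, the brown stain bottle in the orange tray and the two used white beakers in the dark grey wash-up tray. Everything must end upright, flat on the floor of its tray and let go; set the things down without dropping them, and leave the stoppered flask standing where it is.

Things in the scene. Friction and masses are not known exactly. Their poses are not given: they have to be found in the camera images.
- buffer_large: Large buffer bottle, closed, about 0.22 kg: pale blue-white glass, paper label band, body 56 mm diameter up to 56 mm high, 42 mm neck at 72 to 78 mm, blue ribbed screw cap 52 mm diameter (54 over the ribs) from 78 to 105 mm (top); tight, it can be lifted by the cap. Origin: centre of its underside, z up; round, yaw does not matter; stands upright on the bench at the start.
- buffer_small: Small buffer bottle, the same form, about 0.12 kg: body 46 mm diameter up to 48 mm high, neck 34 mm at 61 to 67 mm, blue ribbed screw cap 41 mm diameter (43 over the ribs) from 67 to 91 mm (top), tight. Origin: centre of its underside, z up; stands upright on the bench at the start.
- stain_bottle: Stain bottle, closed, about 0.20 kg: brown (amber) glass, paper label band, body 52 mm diameter up to 62 mm high, long shoulder to a 26 mm neck at 78 to 84 mm, black ribbed screw cap 33 mm diameter (35 over the ribs) from 84 to 108 mm (top), tight. Origin: centre of its underside, z up; stands upright on the bench at the start.
- beaker_large: Large used beaker, white plastic, straight rigid wall 3.5 mm thick, 50 mm outer diameter, 70 mm high, open at the top with a tiny spout towards its own +x (4 mm proud at the rim), dried violet residue on its inner floor; about 0.05 kg. Origin: centre of its underside, z up; stands upright on the bench at the start.
- beaker_small: Small used beaker, the same form: 42 mm outer diameter, 60 mm high, wall 3.5 mm, about 0.035 kg, spout to its own +x, violet residue inside. Origin: centre of its underside, z up; stands upright on the bench at the start.
- buffer_tray: White open spill tray for buffers, fixed to the bench: outside 100 mm along its x by 175 mm along its y, 30 mm high; walls and floor 5 mm thick, so inside 90 by 165 mm with a flat floor 5 mm above the bench. Origin: centre of its underside; turned up to 0.35 rad about the vertical. Its two bottles fit side by side along its y.
- stain_tray: Orange open spill tray for stain, fixed to the bench: outside 100 by 100 mm, 30 mm high; walls and floor 5 mm thick, inside 90 by 90 mm, flat floor 5 mm above the bench. Origin: centre of its underside; turned up to 0.35 rad.
- wash_tray: Dark grey open wash-up tray with pale ribs marked across its floor, fixed to the bench: outside 110 mm along its x by 180 mm along its y, 30 mm high; walls and floor 5 mm thick, inside 100 by 170 mm, flat floor 5 mm above the bench. Origin: centre of its underside; turned up to 0.35 rad. Its two beakers fit side by side along its y.
- flask: Bystander, to be left alone: conical pale green glass flask with a red stopper, base 64 mm diameter, neck 25 mm, 122 mm high, loose, standing among the bottles and beakers (it may take any place in their row). Origin: centre of its underside.
There are look-alikes about, which are no part of the job. Leave any green look-alike of the buffer_tray alone.

How it is judged:
By the outcome, as a careful person would: the job done as asked, in the order asked, and still so for the second after the job is handed in, with the robot touching nothing.
It also fails if it takes over 128 s, if anything falls off the work surface, if the arm or the gripper's body presses on something with over 40 N, if the wrist force passes 120 N, or if a joint passes its speed limit or range.

## Working session

There is one attempt and no reset: what is moved stays moved. The work goes in short steps, Python scripts to look and compute and a tool call to move; the robot and the scene stay as the last step left them, time stands still between calls to the robot, and variables do not carry over. Pictures are saved under pics/ and viewed, and the job is handed in when it is done.

Besides the shell and the picture viewer there is one more tool, called after "Request:" in YAML: its name, and indented under it one key for each argument. carry_out: Moves the arm, as the interface text tells. Shift numbers are shares of 100 mm and turn numbers shares of 2 rad, none past 1 either way. Its arguments: {"type":"object","properties":{"targets":{"type":"array","items":{"type":"object","properties":{"delta_pos":{"type":"array","items":{"type":"number","minimum":-1,"maximum":1}},"delta_rot":{"type":"array","items":{"type":"number","minimum":-1,"maximum":1}},"hand":{"type":"number"}}}},"force":{"type":"number"}},"required":["targets"]}

```bash
mkdir -p pics; ls; python3 - <<'E'
from cell import observe,snapshot
import cv2,numpy as np,pickle
s=observe();print(s)
d={}
for n in ["side","top","wrist"]:
    r=snapshot(n);d[n]=r;cv2.imwrite(f"pics/{n}0.png",r["pixels"])
    print(n,{k:np.round(v,4).tolist() for k,v in r.items() if k!="pixels"})
pickle.dump((s,d),open("s0.pkl","wb"))
E
```

```text
pics
{'time_s': 0.0, 'joints': array([-8.11933793e+01,  9.11143911e+00,  9.15699493e+01,  1.11170815e-03,
        7.94232231e+01, -1.20361746e+01]), 'qd': array([ 0.04372508,  0.0041827 , -0.04492323,  0.05118169, -0.07116878,
        0.01627326]), 'effort': array([ 2.89866293e-04, -3.85574663e+01, -3.22102904e+01,  7.01619848e-02,
        3.79950728e-02, -1.49925277e-04]), 'ee_pos': array([ 0.20448474, -0.53668942,  0.1771503 ]), 'eef_rot': array([[ 9.34561505e-01,  3.55801526e-01, -2.60683514e-04],
       [ 3.55801398e-01, -9.34559843e-01,  1.80720767e-03],
       [ 3.99382903e-04, -1.78169828e-03, -9.99998333e-01]]), 'force': array([ 0.26432864, -0.23555085,  0.80585749]), 'wrist_torque': array([ 0.00122818,  0.01745868, -0.00054519]), 'grip_width': 0.09175751975617759}
side {'camera_matrix': [[496.9731, 0.0, 278.131], [0.0, 496.9731, 211.6694], [0.0, 0.0, 1.0]], 'dist': [-0.1424, 0.0, 0.0, 0.0, 0.0], 'rvec': [0.2153, -2.865, 1.1743], 'tvec': [0.5087, 0.0034, 1.2658]}
top {'camera_matrix': [[416.1061, 0.0, 270.0455], [0.0, 416.1061, 216.8716], [0.0, 0.0, 1.0]], 'dist': [0.0412, 0.0, 0.0, 0.0, 0.0], 'rvec': [2.1842, -2.1925, 0.0617], 'tvec': [0.1147, 0.4939, 1.242]}
wrist {'camera_matrix': [[344.201, 0.0, 281.1047], [0.0, 344.201, 212.2203], [0.0, 0.0, 1.0]], 'dist': [-0.0532, 0.0, 0.0, 0.0, 0.0], 'T_tool_cam': [[-0.0006, -0.9708, -0.2398, 0.0662], [1.0, -0.0006, -0.0, 0.0004], [-0.0001, -0.2398, 0.9708, -0.2058], [0.0, 0.0, 0.0, 1.0]]}
```

View pics/side0.png

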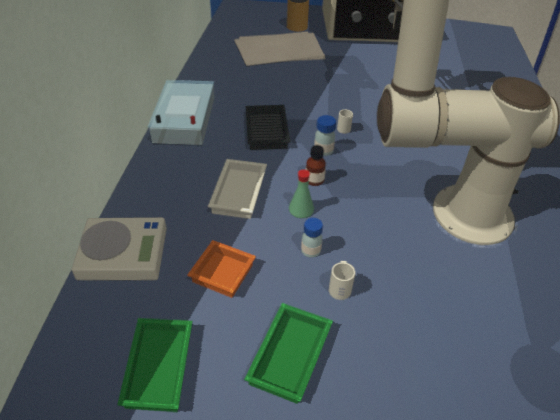

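View pics/top0.png

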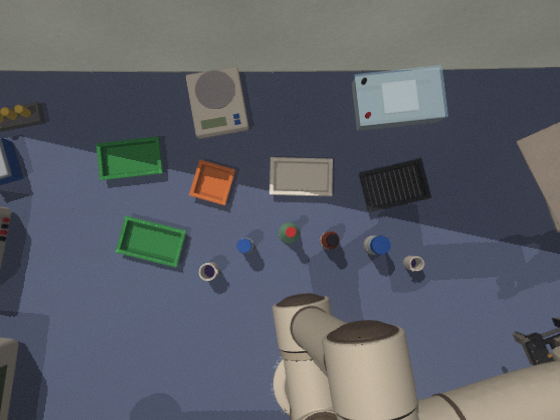

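View pics/wrist0.png

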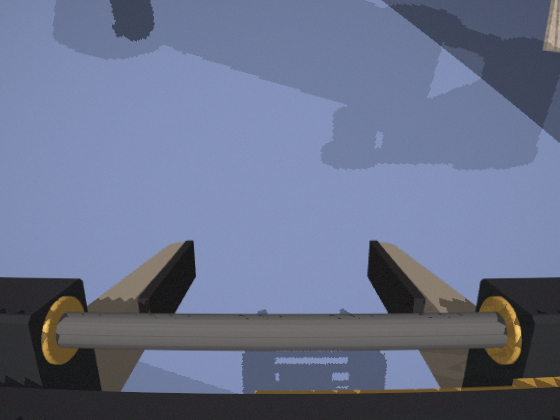

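```bash
cat > h.py <<'E'
import cv2,numpy as np,pickle
from cell import observe,snapshot
def ray(r,uv,T=None):
    p=cv2.undistortPoints(np.array(uv,float).reshape(-1,1,2),r["camera_matrix"],np.array(r["dist"],float)).reshape(-1,2)
    d=np.c_[p,np.ones(len(p))]
    if T is None:
        R=cv2.Rodrigues(np.array(r["rvec"],float))[0];return -R.T@np.array(r["tvec"]).ravel(), d@R
    return T[:3,3], d@T[:3,:3].T
def plane(r,uv,z,T=None):
    o,d=ray(r,uv,T);return o+d*((z-o[2])/d[:,2])[:,None]
def wristT(s,r):
    T=np.eye(4);T[:3,:3]=s["eef_rot"];T[:3,3]=s["ee_pos"];return T@np.array(r["T_tool_cam"])
def proj(r,P,T=None):
    P=np.array(P,float).reshape(-1,3)
    if T is None: rv,tv=r["rvec"],r["tvec"]
    else:
        Ti=np.linalg.inv(T);rv=cv2.Rodrigues(Ti[:3,:3])[0];tv=Ti[:3,3]
    return cv2.projectPoints(P,np.array(rv,float),np.array(tv,float),r["camera_matrix"],np.array(r["dist"],float))[0].reshape(-1,2)
E
python3 - <<'E'
from h import *
s,d=pickle.load(open("s0.pkl","rb"))
r=d["top"];im=r["pixels"]
c=im[140:300,80:450]
cv2.imwrite("pics/topz.png",cv2.resize(c,None,fx=2.15,fy=2.15,interpolation=cv2.INTER_CUBIC))
r2=d["side"]["pixels"];cv2.imwrite("pics/sidez.png",cv2.resize(r2[70:320,190:410],None,fx=2.4,fy=2.4,interpolation=cv2.INTER_CUBIC))
E
```

```text
(no output)
```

View pics/topz.png

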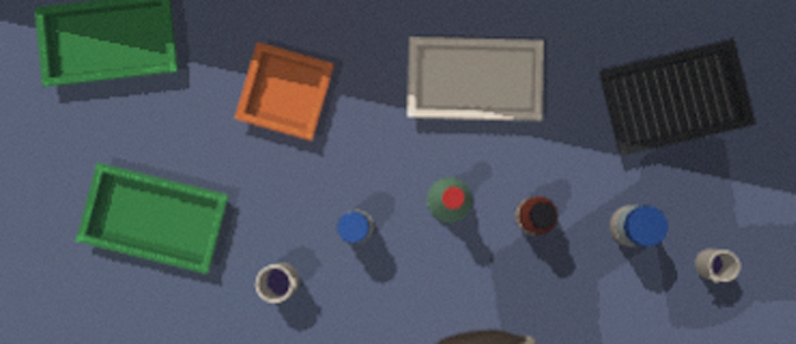

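View pics/sidez.png

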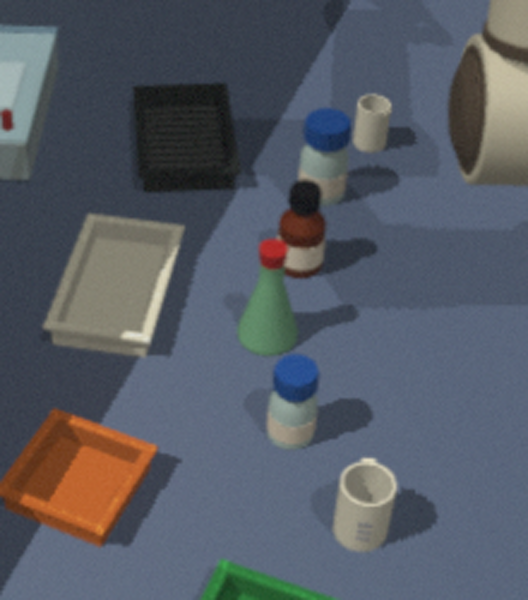

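Top crop: the large blue cap is at (378,245) and the small one at (244,245). The black-capped amber bottle is at (331,241). The large beaker is at (209,271), the small beaker at (414,263) and the flask at (290,232). The white tray at (301,177) is the only non-green one of that form, so it is the buffer tray. The two green trays at (130,160) and (152,241) are the look-alikes to leave alone.

```bash
python3 - <<'E'
from h import *
s,d=pickle.load(open("s0.pkl","rb"))
def blobs(r,lo,hi,roi,amin=15):
    hsv=cv2.cvtColor(r["pixels"],cv2.COLOR_BGR2HSV);m=cv2.inRange(hsv,lo,hi)
    k=np.zeros_like(m);x0,y0,x1,y1=roi;k[y0:y1,x0:x1]=m[y0:y1,x0:x1]
    cs,_=cv2.findContours(k,cv2.RETR_EXTERNAL,cv2.CHAIN_APPROX_NONE)
    return sorted([(cv2.contourArea(c),cv2.minAreaRect(c),cv2.minEnclosingCircle(c)) for c in cs if cv2.contourArea(c)>amin],key=lambda t:-t[0])
t=d["top"]
hsv=cv2.cvtColor(t["pixels"],cv2.COLOR_BGR2HSV)
for p in [(377,245),(245,246),(331,241),(291,232),(301,177),(212,185),(392,180),(250,280),(200,268),(420,263),(230,265),(301,210)]: print(p,hsv[p[1],p[0]])
print("blue");
for b in blobs(t,(105,160,60),(125,255,255),(190,210,440,300)):print(b)
print("red")
for b in blobs(t,(170,150,80),(180,255,255),(190,210,440,300)):print(b)
print("orange")
for b in blobs(t,(3,150,40),(20,255,255),(170,140,260,230)):print(b)
print('grey/white tray')
for b in blobs(t,(0,0,60),(60,60,255),(260,140,345,210)):print(b)
print('dark tray')
for b in blobs(t,(0,0,0),(180,255,42),(350,145,440,225)):print(b)
E
```

```text
(377, 245) [109 167 127]
(245, 246) [109 169 148]
(331, 241) [135  26  40]
(291, 232) [  1 181 175]
(301, 177) [ 17  33 139]
(212, 185) [ 10 175 194]
(392, 180) [150  16  32]
(250, 280) [112  68 123]
(200, 268) [ 14  18 159]
(420, 263) [ 15  31 115]
(230, 265) [112  69 122]
(301, 210) [112  66 119]
blue
(237.0, ((380.0, 244.5), (18.0, 17.0), 0.0), ((380.0, 245.0), 9.486932754516602))
(110.0, ((244.0, 245.0), (12.0, 12.0), 90.0), ((244.0, 245.0), 6.403224468231201))
red
orange
(1268.0, ((211.8057098388672, 182.0605010986328), (36.79448699951172, 36.68162155151367), 16.389541625976562), ((212.0, 182.0), 25.060028076171875))
grey/white tray
(2276.5, ((300.67047119140625, 176.1938018798828), (62.895957946777344, 38.01314926147461), 1.5481576919555664), ((300.57611083984375, 176.14100646972656), 35.79499816894531))
dark tray
(2412.5, ((394.6377258300781, 185.08523559570312), (40.53996276855469, 64.53182983398438), 76.75948333740234), ((394.5, 185.5), 37.316314697265625))
```

```bash
python3 - <<'E'
from h import *
s,d=pickle.load(open("s0.pkl","rb"))
t=d["top"];S=d["side"]
print("cams",ray(t,[[0,0]])[0],ray(S,[[0,0]])[0])
for n,uv,z in [("bl",(380,244.5),.105),("bs",(244,245),.091),("st",(80+543/2.15,140+215/2.15),.108),("fl",(80+453/2.15,140+198/2.15),.122),("BL",(80+277/2.15,140+283/2.15),.070),("BS",(80+719/2.15,140+266/2.15),.06)]:
    print(n,plane(t,[uv],z).round(4))
for n,uv,z in [("bl",(190+327/2.4,70+120/2.4),.105),("bs",(190+297/2.4,70+370/2.4),.091),("st",(190+306/2.4,70+191/2.4),.108),("fl",(190+273/2.4,70+246/2.4),.122),("BL",(190+367/2.4,70+487/2.4),.070),("BS",(190+374/2.4,70+105/2.4),.06)]:
    print("side",n,plane(S,[uv],z).round(4))
for n,rc in [("or",((211.806,182.06),(36.79,36.68),16.39)),("wh",((300.67,176.19),(62.9,38.0),1.548)),("gy",((394.64,185.085),(40.54,64.53),76.76))]:
    b=cv2.boxPoints(rc);P=plane(t,b,.03)[:,:2];e=np.diff(np.r_[P,P[:1]],axis=0)
    print(n,P.mean(0).round(4),np.linalg.norm(e,axis=1).round(4),np.degrees(np.arctan2(e[:,1],e[:,0])).round(1))
E
```

```text
cams [0.41786291 0.1073916  1.27021368] [0.39327334 0.95051441 0.89606408]
bl [[ 0.4106 -0.1932  0.105 ]]
bs [[0.4103 0.1865 0.091 ]]
st [[ 0.4235 -0.0614  0.108 ]]
fl [[0.4456 0.0556 0.122 ]]
BL [[0.3346 0.2885 0.07  ]]
BS [[ 0.3551 -0.3018  0.06  ]]
side bl [[ 0.4097 -0.1929  0.105 ]]
side bs [[0.4082 0.1911 0.091 ]]
side st [[ 0.4223 -0.054   0.108 ]]
side fl [[0.4466 0.0566 0.122 ]]
side BL [[0.3349 0.301  0.07  ]]
side BS [[ 0.3552 -0.3006  0.06  ]]
or [0.5989 0.2871] [0.1105 0.1108 0.1104 0.1103] [ -15.9 -106.7  163.8   73.4]
wh [0.6155 0.0205] [0.1149 0.189  0.1147 0.1881] [ -1.7 -91.9 177.8  88.2]
gy [ 0.5871 -0.2591] [0.1921 0.1211 0.191  0.1214] [ -77.  -168.3  103.1   12.2]
```

Request:
carry_out:
  targets:
    - {"delta_pos": [1,-0.8,-0.3],"delta_rot": [0,0,-0.605],"hand": 100}
    - {"delta_pos": [1,-0.8,-0.3],"delta_rot": [0,0,-0.605],"hand": 100}
    - {"delta_pos": [1,-0.8,-0.3],"delta_rot": [0,0,-0.605],"hand": 100}
    - {"delta_pos": [1,-0.8,-0.3],"delta_rot": [0,0,-0.605],"hand": 100}
    - {"delta_pos": [1,-0.8,-0.3],"delta_rot": [0,0,-0.605],"hand": 100}
    - {"delta_pos": [1,-0.8,-0.3],"delta_rot": [0,0,-0.605],"hand": 100}
    - {"delta_pos": [1,-0.8,-0.3],"delta_rot": [0,0,-0.605],"hand": 100}
    - {"delta_pos": [1,-0.8,-0.3],"delta_rot": [0,0,-0.605],"hand": 100}
  force: 20

```text
time_s: 1.15
ee_pos: [0.2694, -0.4263, 0.2072]
eef_rot: [[-0.002, 1.0, -0.0], [1.0, 0.002, 0.002], [0.002, -0.0, -1.0]]
force: [0.1, -0.1, -0.1]
grip_width: 0.0921
```

Request:
carry_out:
  targets:
    - {"delta_pos": [0.5,0.5,0],"hand": 100}
    - {"delta_pos": [1,1,0],"hand": 100}
    - {"delta_pos": [1,1,0],"hand": 100}
    - {"delta_pos": [1,1,0],"hand": 100}

```text
$.targets[0]: bad value
```

```bash
cat > w.py <<'E'
import sys
from h import *
s=observe();r=snapshot("wrist");T=wristT(s,r);n=sys.argv[1]
cv2.imwrite(f"pics/{n}.png",r["pixels"]);pickle.dump((s,r,T),open(n+".pkl","wb"))
print(s["time_s"],s["ee_pos"].round(4),s["qd"].round(2),T[:3,3].round(3))
E
python3 w.py w1
```

```text
1.15 [ 0.2694 -0.4263  0.2072] [-0.02 -0.01  0.01  0.    0.03  1.72] [ 0.269 -0.36   0.413]
```

View pics/w1.png

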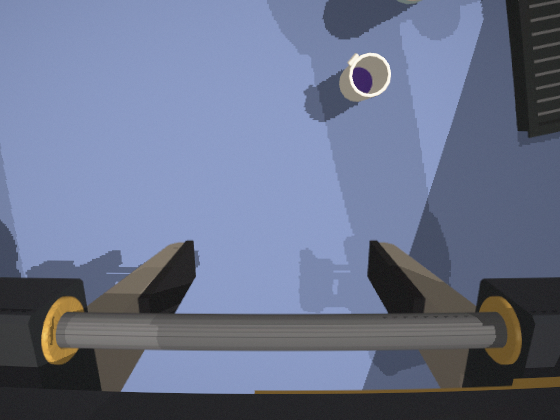

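Request:
carry_out:
  targets:
    - {"delta_pos": [0.5,0.5,0],"delta_rot": [0,0,0],"hand": 100}
    - {"delta_pos": [1,1,0],"delta_rot": [0,0,0],"hand": 100}
    - {"delta_pos": [1,1,0],"delta_rot": [0,0,0],"hand": 100}
    - {"delta_pos": [1,1,0],"delta_rot": [0,0,0],"hand": 100}

```text
time_s: 1.7
ee_pos: [0.3695, -0.326, 0.2074]
eef_rot: [[-0.003, 1.0, -0.001], [1.0, 0.003, 0.001], [0.001, -0.001, -1.0]]
force: [-0.1, 0.2, -0.5]
grip_width: 0.0922
```

```bash
python3 w.py w2
```

```text
1.7 [ 0.3695 -0.326   0.2074] [-2.6   0.34 -0.19 -0.56 -0.1  -0.8 ] [ 0.369 -0.26   0.413]
```

View pics/w2.png

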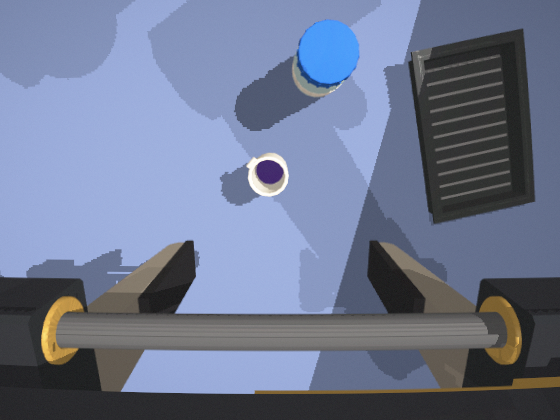

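The wrist view shows the large blue cap at (328,52) and the small beaker rim at (270,175), with its spout at (252,161). The wash tray's rim corners are at (411,52), (522,30), (535,200) and (434,223).

```bash
python3 - <<'E'
from h import *
s,r,T=pickle.load(open("w2.pkl","rb"))
hsv=cv2.cvtColor(r["pixels"],cv2.COLOR_BGR2HSV);m=cv2.inRange(hsv,(100,180,120),(120,255,255))
cs,_=cv2.findContours(m,cv2.RETR_EXTERNAL,cv2.CHAIN_APPROX_NONE)
c=max(cs,key=cv2.contourArea);print(cv2.fitEllipse(c))
print("bl",plane(r,[cv2.fitEllipse(c)[0]],.1,T).round(4), "BS",plane(r,[(270,175),(252,161)],.06,T).round(4))
P=plane(r,[(411,52),(522,30),(535,200),(434,223)],.03,T)[:,:2];e=np.diff(np.r_[P,P[:1]],axis=0)
print(P.mean(0),np.linalg.norm(e,axis=1).round(4),np.degrees(np.arctan2(e[:,1],e[:,0])).round(1))
E
```

```text
((323.1282653808594, 53.28466033935547), (46.641143798828125, 58.83176040649414), 156.0792999267578)
bl [[ 0.4043 -0.1976  0.1   ]] BS [[ 0.3573 -0.3073  0.06  ]
 [ 0.339  -0.293   0.06  ]]
[ 0.58536324 -0.26052728] [0.1211 0.1885 0.1223 0.1906] [  12.2  -76.6 -166.8  103. ]
```

Request:
carry_out:
  targets:
    - {"delta_pos": [0.5,0.2,0.1],"delta_rot": [0,0,0],"hand": 100}
    - {"delta_pos": [1,0.4,0.3],"delta_rot": [0,0,0],"hand": 100}
    - {"delta_pos": [1,0.4,0.35],"delta_rot": [0,0,0],"hand": 100}
    - {"delta_pos": [1,0.4,0.35],"delta_rot": [0,0,0],"hand": 100}

```text
time_s: 2.25
ee_pos: [0.408, -0.2281, 0.1723]
eef_rot: [[0.001, 1.0, -0.002], [1.0, -0.001, 0.001], [0.001, -0.002, -1.0]]
force: [-0.6, 0.2, 0.3]
grip_width: 0.0917
```

```bash
python3 w.py w3
```

```text
2.25 [ 0.408  -0.2281  0.1723] [-0.81 -0.1  -1.39  0.16  0.13  0.09] [ 0.408 -0.162  0.378]
```

View pics/w3.png

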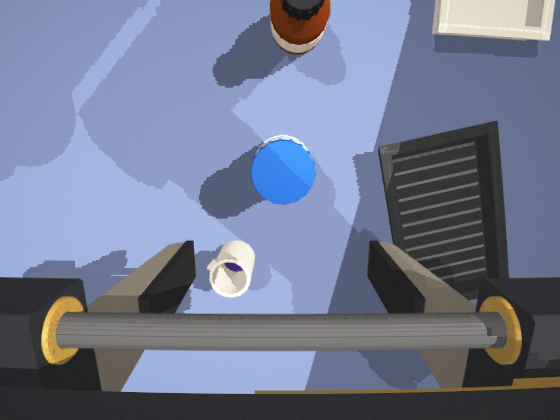

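```bash
python3 - <<'E'
from h import *
s,r,T=pickle.load(open("w3.pkl","rb"))
print(plane(r,[(284,171)],.105,T).round(4))
E
```

```text
[[ 0.4096 -0.1955  0.105 ]]
```

The cap is at (284,171), which puts it at (0.410,-0.195). I'm moving down onto it.

Request:
carry_out:
  targets:
    - {"delta_pos": [0.33,0.02,0.1],"delta_rot": [0,0,0],"hand": 100}
    - {"delta_pos": [0.33,0.02,0.3],"delta_rot": [0,0,0],"hand": 100}
    - {"delta_pos": [0.33,0.02,0.65],"delta_rot": [0,0,0],"hand": 100}
    - {"delta_pos": [0.33,0.02,0.9],"delta_rot": [0,0,0],"hand": 100}
    - {"delta_pos": [0.33,0.02,1.0],"delta_rot": [0,0,0],"hand": 100}
    - {"delta_pos": [0.33,0.02,1.0],"delta_rot": [0,0,0],"hand": 100}
    - {"delta_pos": [0.33,0.02,1.0],"delta_rot": [0,0,0],"hand": 40}
    - {"delta_pos": [0.33,0.02,1.0],"delta_rot": [0,0,0],"hand": 40}
    - {"delta_pos": [0.33,0.02,1.0],"delta_rot": [0,0,0],"hand": 40}
    - {"delta_pos": [0.33,0.02,1.0],"delta_rot": [0,0,0],"hand": 40}
    - {"delta_pos": [0.33,0.02,1.0],"delta_rot": [0,0,0],"hand": 40}
  force: 20

```text
time_s: 3.68
ee_pos: [0.4102, -0.1955, 0.0729]
eef_rot: [[0.001, 1.0, -0.001], [1.0, -0.001, 0.0], [0.0, -0.001, -1.0]]
force: [-0.3, -0.3, -0.3]
grip_width: 0.0439
```

```bash
python3 w.py w4; python3 - <<'E'
from h import *
print(observe()["grip_width"])
r=snapshot("side");cv2.imwrite("pics/s4.png",cv2.resize(r["pixels"][60:260,240:460],None,fx=2.5,fy=2.5))
E
```

```text
3.675 [ 0.4102 -0.1955  0.0729] [ 0.18  0.04  0.05 -0.05 -0.08 -0.03] [ 0.41  -0.129  0.279]
0.04015058032024578
```

View pics/w4.png

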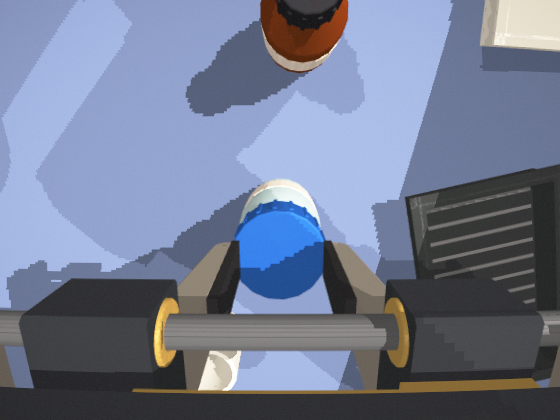

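View pics/s4.png

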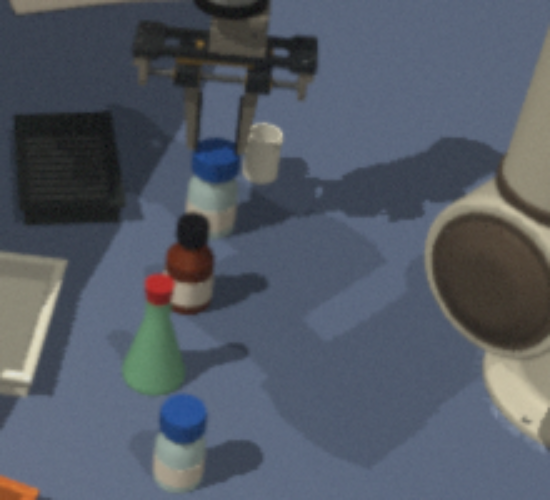

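```bash
python3 - <<'E'
from h import *
s,r,T=pickle.load(open("w4.pkl","rb"))
print(plane(r,[(281,250)],.105,T).round(4), plane(r,[(240,260),(324,260)],.105,T).round(4))
print(proj(r,[[.41,-.1955,.073],[.41,-.1855,.073],[.41,-.1955,.105],[.41,-.1955,.0]],T))
print(s["eef_rot"].round(4))
E
```

```text
[[ 0.4095 -0.1929  0.105 ]] [[ 0.3873 -0.1986  0.105 ]
 [ 0.4326 -0.1987  0.105 ]]
[[281.88331206 236.25921074]
 [281.86338734 220.86282487]
 [281.99918881 254.60674869]
 [281.71246384 209.26231387]]
[[ 1.2e-03  1.0e+00 -9.0e-04]
 [ 1.0e+00 -1.2e-03  4.0e-04]
 [ 4.0e-04 -9.0e-04 -1.0e+00]]
```

```bash
python3 - <<'E'
from h import *
s,d=pickle.load(open("s0.pkl","rb"));r=d["side"]
for P in [[.41,-.1955,.073],[.41,-.1955,.105],[.41,-.1955,0],[.44,-.1955,.092],[.38,-.1955,.092]]:
    print(P,((proj(r,[P])[0]-[240,60])*2.5).round(0))
n=snapshot("side");t=snapshot("top");w=snapshot("wrist");print(observe()["grip_width"])
cv2.imwrite("pics/s5.png",cv2.resize(n["pixels"][100:170,290:360],None,fx=8,fy=8))
cv2.imwrite("pics/t5.png",cv2.resize(t["pixels"][210:290,330:430],None,fx=6,fy=6))
cv2.imwrite("pics/w5.png",w["pixels"])
E
```

```text
[0.41, -0.1955, 0.073] [213. 172.]
[0.41, -0.1955, 0.105] [215. 149.]
[0.41, -0.1955, 0] [208. 223.]
[0.44, -0.1955, 0.092] [188. 156.]
[0.38, -0.1955, 0.092] [241. 161.]
0.03706334927616525
```

View pics/s5.png

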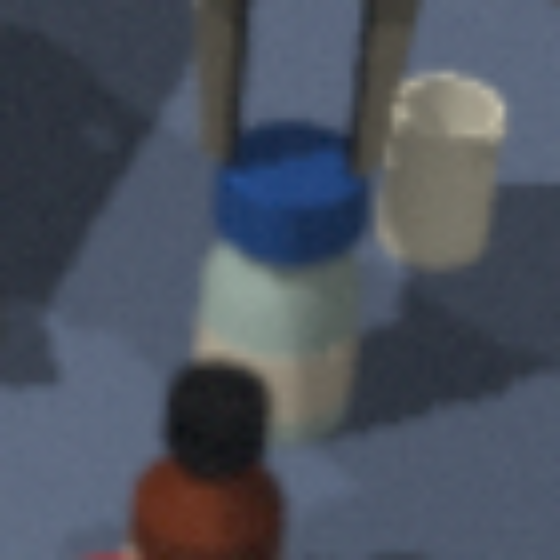

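View pics/w5.png

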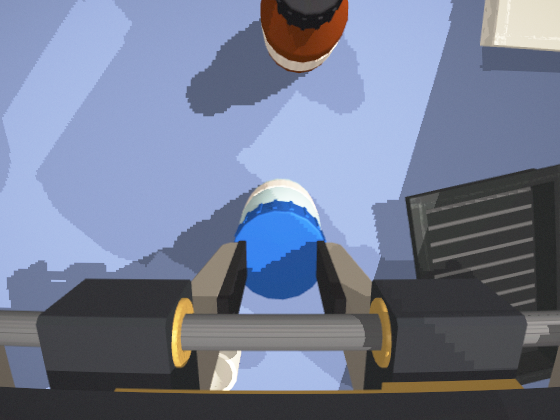

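View pics/t5.png

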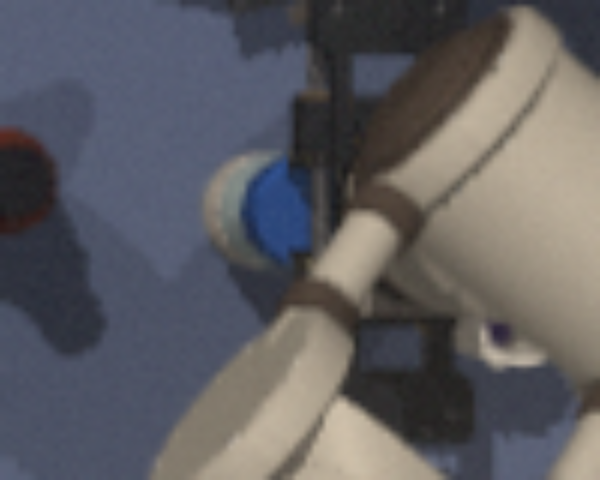

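Request:
carry_out:
  targets:
    - {"delta_pos": [0,0,-0.2],"delta_rot": [0,0,0],"hand": 38}
    - {"delta_pos": [0,0,-0.6],"delta_rot": [0,0,0],"hand": 38}
    - {"delta_pos": [0,0,-1],"delta_rot": [0,0,0],"hand": 38}
    - {"delta_pos": [0,0,-1],"delta_rot": [0,0,0],"hand": 38}

```text
time_s: 4.42
ee_pos: [0.4122, -0.1972, 0.1763]
eef_rot: [[0.001, 1.0, 0.004], [1.0, -0.001, -0.004], [-0.004, 0.004, -1.0]]
force: [0.2, 0.8, 0.0]
grip_width: 0.0353
```

```bash
python3 - <<'E'
from h import *
s=observe();p=s["ee_pos"];w=s["grip_width"];print(p,w)
n=snapshot("side");t=snapshot("top");wr=snapshot("wrist");T=wristT(s,wr)
o=np.array([290,60]);
im=cv2.resize(n["pixels"][60:170,290:400],None,fx=5,fy=5)
for dx in (-.5*w,0,.5*w):
    q=proj(n,[p+[dx,0,0]])[0];print(q);cv2.circle(im,tuple(((q-o)*5).astype(int)),3,(0,0,255),1)
cv2.imwrite("pics/s6.png",im);cv2.imwrite("pics/w6.png",wr["pixels"])
cv2.imwrite("pics/t6.png",cv2.resize(t["pixels"][180:300,330:470],None,fx=4,fy=4))
for a in [(0,0,0),(.01,w/2,0),(-.01,w/2,0),(.01,w/2,-.038)]:
    print(a,proj(wr,[p+s["eef_rot"]@np.array(a)],T))
E
```

```text
[ 0.41223388 -0.19724089  0.17633213] 0.035272064349779544
[334.18767347  97.61160563]
[327.59606471  96.95593115]
[321.01332714  96.30739376]
(0, 0, 0) [[282.19042494 236.2269874 ]]
(0.01, 0.017636032174889772, 0) [[310.63661143 220.81560753]]
(-0.01, 0.017636032174889772, 0) [[309.98668438 251.22226668]]
(0.01, 0.017636032174889772, -0.038) [[316.84153242 240.4104079 ]]
```

View pics/s6.png

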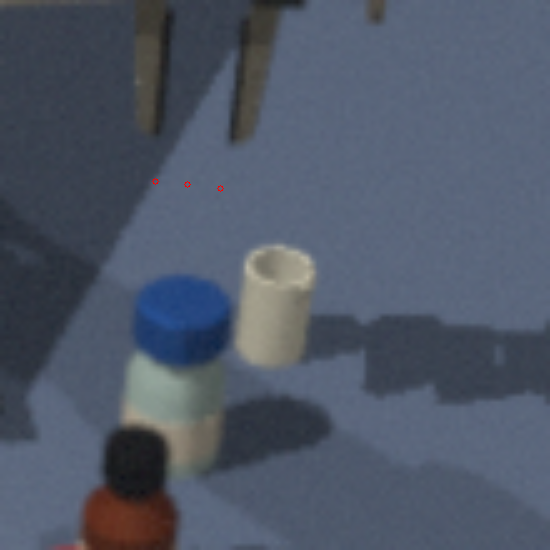

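View pics/w6.png

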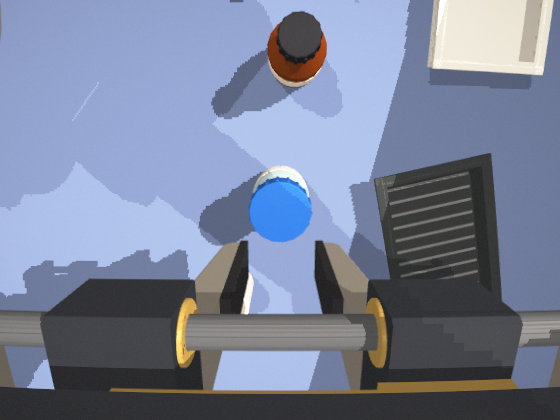

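View pics/t6.png

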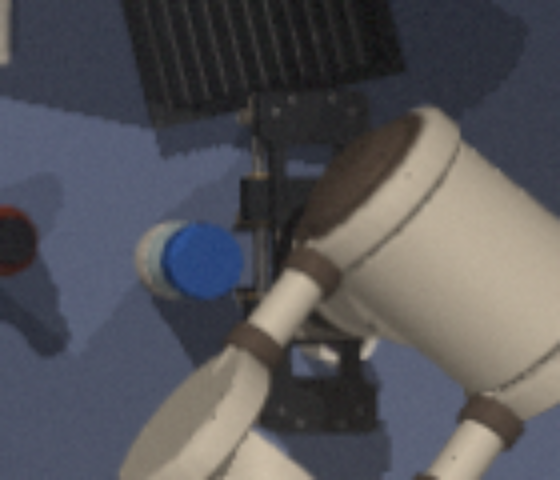

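```bash
python3 - <<'E'
from h import *
s,d=pickle.load(open("s0.pkl","rb"))
p=np.array([.4122,-.1972,.1763])
print("top expected",proj(d["top"],[p+[.03,0,0],p-[.03,0,0]]))
def tri(u1,u2):
    o1,a=ray(d["side"],[u1]);o2,b=ray(d["top"],[u2]);a=a[0];b=b[0]
    k=np.linalg.lstsq(np.c_[a,-b],o2-o1,rcond=None)[0];P=o1+a*k[0];Q=o2+b*k[1];return (P+Q)/2,np.linalg.norm(P-Q)
print(tri((320.4,86.6),(391,236)),tri((338,88.2),(391.3,254)))
# wrist: base of bottle estimates etc
E
python3 - <<'E'
import sys;sys.path.insert(0,'.')
from h import *
s=observe();t=snapshot("top");cv2.imwrite("pics/t7.png",cv2.resize(t["pixels"][220:270,370:420],None,fx=11,fy=11,interpolation=cv2.INTER_CUBIC));print(s["joints"].round(2))
E
```

```text
top expected [[388.37369147 232.55382673]
 [388.89316902 255.59225332]]
(array([ 0.43317786, -0.19501619,  0.20717723]), np.float64(0.000863645069261396)) (array([ 0.38727317, -0.19456085,  0.20781357]), np.float64(8.370948603687476e-05))
[-4.077e+01 -9.090e+00  1.104e+02 -2.000e-02  7.885e+01 -4.069e+01]
```

View pics/t7.png

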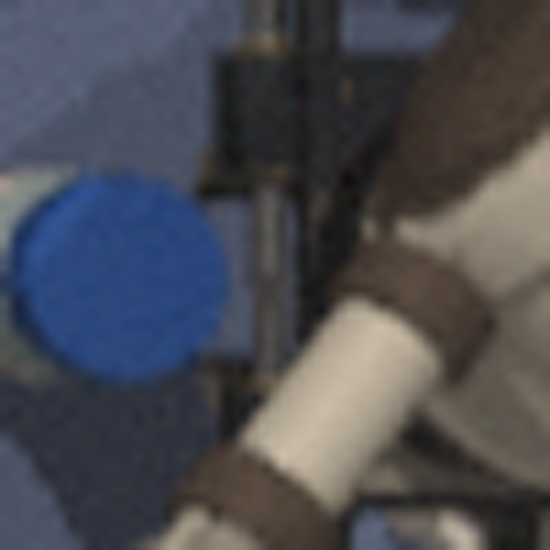

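Both the side view and the wrist view put the visible fingertips about 35 mm behind the reported TCP. The pads therefore closed just above the cap without touching it. I'll open, go down about 37 mm deeper, and check before closing.

Request:
carry_out:
  targets:
    - {"delta_pos": [0.02,-0.02,0],"delta_rot": [0,0,0],"hand": 100}
    - {"delta_pos": [0.02,-0.02,0],"delta_rot": [0,0,0],"hand": 100}
    - {"delta_pos": [0.02,-0.02,0],"delta_rot": [0,0,0],"hand": 100}
    - {"delta_pos": [0.02,-0.02,0.2],"delta_rot": [0,0,0],"hand": 100}
    - {"delta_pos": [0.02,-0.02,0.4],"delta_rot": [0,0,0],"hand": 100}
    - {"delta_pos": [0.02,-0.02,0.7],"delta_rot": [0,0,0],"hand": 100}
    - {"delta_pos": [0.02,-0.02,1.0],"delta_rot": [0,0,0],"hand": 100}
    - {"delta_pos": [0.02,-0.02,1.0],"delta_rot": [0,0,0],"hand": 100}

```text
time_s: 5.62
ee_pos: [0.4054, -0.1912, 0.0692]
eef_rot: [[0.001, 1.0, -0.007], [1.0, -0.001, 0.006], [0.006, -0.007, -1.0]]
force: [-0.2, -0.1, -0.7]
grip_width: 0.0918
```

Request:
carry_out:
  targets:
    - {"delta_pos": [0,0,0.2],"delta_rot": [0,0,0],"hand": 100}
    - {"delta_pos": [0,0,0.38],"delta_rot": [0,0,0],"hand": 100}
    - {"delta_pos": [0,0,0.38],"delta_rot": [0,0,0],"hand": 100}

```text
time_s: 6.0
ee_pos: [0.405, -0.1908, 0.0315]
eef_rot: [[0.001, 1.0, -0.008], [1.0, -0.001, 0.006], [0.006, -0.008, -1.0]]
force: [0.6, -0.4, 0.1]
grip_width: 0.0919
```

```bash
python3 w.py w8; python3 - <<'E'
from h import *
r=snapshot("side");cv2.imwrite("pics/s8.png",cv2.resize(r["pixels"][100:170,290:370],None,fx=7,fy=7))
E
```

```text
6.0 [ 0.405  -0.1908  0.0315] [-0.03 -1.22 -1.3   0.02  0.37  0.03] [ 0.406 -0.126  0.238]
```

View pics/s8.png

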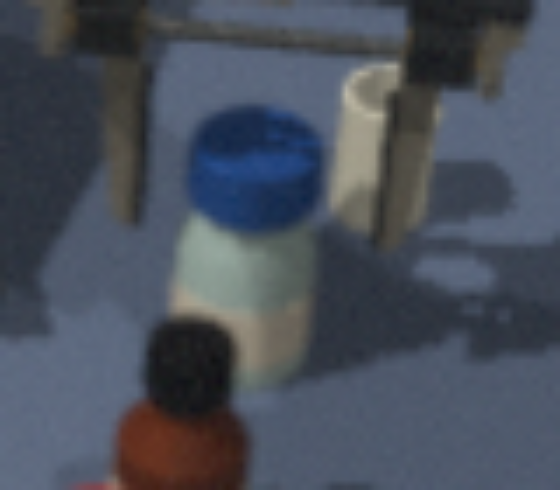

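View pics/w8.png

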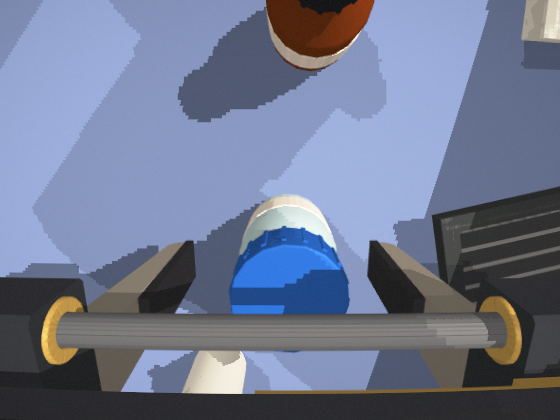

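Request:
carry_out:
  targets:
    - {"delta_pos": [-0.03,0.05,-0.04],"delta_rot": [-0.004,-0.003,0],"hand": 100}
    - {"delta_pos": [-0.03,0.05,-0.04],"delta_rot": [-0.004,-0.003,0],"hand": 100}
    - {"delta_pos": [-0.03,0.05,-0.04],"delta_rot": [-0.004,-0.003,0],"hand": 45}
    - {"delta_pos": [-0.03,0.05,-0.04],"delta_rot": [-0.004,-0.003,0],"hand": 45}
    - {"delta_pos": [-0.03,0.05,-0.04],"delta_rot": [-0.004,-0.003,0],"hand": 45}
    - {"delta_pos": [-0.03,0.05,-0.04],"delta_rot": [-0.004,-0.003,0],"hand": 45}
    - {"delta_pos": [-0.03,0.05,-0.04],"delta_rot": [-0.004,-0.003,0],"hand": 45}
    - {"delta_pos": [-0.03,0.05,-0.04],"delta_rot": [-0.004,-0.003,0],"hand": 45}
  force: 20

```text
time_s: 7.1
ee_pos: [0.4109, -0.1947, 0.0365]
eef_rot: [[0.001, 1.0, 0.002], [1.0, -0.001, -0.001], [-0.001, 0.002, -1.0]]
force: [-0.8, 0.6, -0.7]
grip_width: 0.0517
```

Request:
carry_out:
  targets:
    - {"delta_pos": [0,0,-0.1],"delta_rot": [0,0,0],"hand": 45}
    - {"delta_pos": [0,0,-0.3],"delta_rot": [0,0,0],"hand": 45}
    - {"delta_pos": [0,0,-0.5],"delta_rot": [0,0,0],"hand": 45}
    - {"delta_pos": [0.2,0.25,-0.7],"delta_rot": [0,0,0],"hand": 45}
    - {"delta_pos": [0.45,0.5,-0.7],"delta_rot": [0,0,0],"hand": 45}
    - {"delta_pos": [0.65,0.75,-0.7],"delta_rot": [0,0,0],"hand": 45}
    - {"delta_pos": [0.88,1,-0.7],"delta_rot": [0,0,0],"hand": 45}
    - {"delta_pos": [0.88,1,-0.7],"delta_rot": [0,0,0],"hand": 45}

```text
time_s: 8.1
ee_pos: [0.5118, -0.1054, 0.107]
eef_rot: [[-0.002, 1.0, 0.002], [1.0, 0.002, -0.001], [-0.001, 0.002, -1.0]]
force: [-0.3, -0.2, -2.2]
grip_width: 0.0514
```

```bash
python3 w.py w9; python3 - <<'E'
from h import *
s=observe();print(s["eef_rot"].round(3),s["grip_width"],s["force"])
r=snapshot("side");cv2.imwrite("pics/s9.png",cv2.resize(r["pixels"][60:260,180:420],None,fx=2.5,fy=2.5))
E
```

```text
8.1 [ 0.5118 -0.1054  0.107 ] [-2.4  -1.25  2.04 -1.44  0.26 -1.25] [ 0.51  -0.039  0.313]
[[-0.001  1.     0.002]
 [ 1.     0.001 -0.002]
 [-0.002  0.002 -1.   ]] 0.05158650771439311 [-0.64020737 -0.1794515  -2.12787653]
```

View pics/s9.png

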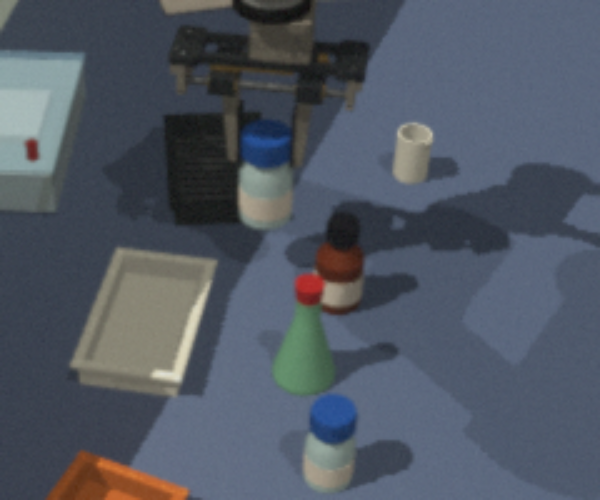

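View pics/w9.png

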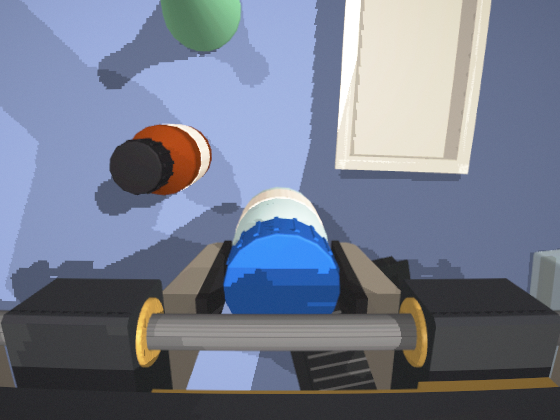

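```bash
python3 - <<'E'
from h import *
s,r,T=pickle.load(open("w9.pkl","rb"))
print(plane(r,[(336,167),(468,173),(345,0),(490,0)],.03,T).round(4))
print(plane(r,[(358,157),(453,163)],.005,T).round(4))
s,d=pickle.load(open("s0.pkl","rb"));
cv2.imwrite("pics/tray.png",cv2.resize(d["top"]["pixels"][150:205,260:345],None,fx=9,fy=9,interpolation=cv2.INTER_CUBIC))
E
```

```text
[[ 0.5564 -0.0708  0.03  ]
 [ 0.668  -0.0752  0.03  ]
 [ 0.5591  0.0547  0.03  ]
 [ 0.6707  0.058   0.03  ]]
[[ 0.5798 -0.0646  0.005 ]
 [ 0.6667 -0.0694  0.005 ]]
```

View pics/tray.png

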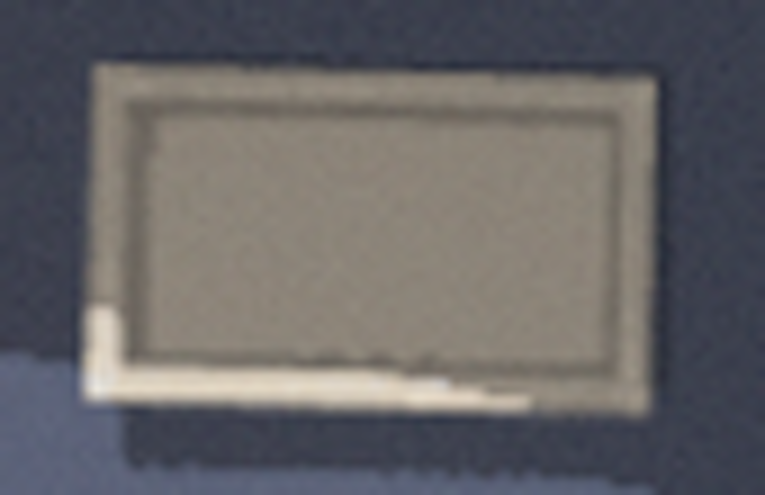

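Request:
carry_out:
  targets:
    - {"delta_pos": [0.25,0.25,0],"delta_rot": [0,0,0],"hand": 45}
    - {"delta_pos": [0.5,0.5,0],"delta_rot": [0,0,0],"hand": 45}
    - {"delta_pos": [0.7,0.8,0],"delta_rot": [0,0,0],"hand": 45}
    - {"delta_pos": [0.87,1,0],"delta_rot": [0,0,0],"hand": 45}
    - {"delta_pos": [0.87,1,0.1],"delta_rot": [0,0,0],"hand": 45}
    - {"delta_pos": [0.87,1,0.3],"delta_rot": [0,0,0],"hand": 45}
    - {"delta_pos": [0.87,1,0.45],"delta_rot": [0,0,0],"hand": 45}
    - {"delta_pos": [0.87,1,0.5],"delta_rot": [0,0,0],"hand": 45}
    - {"delta_pos": [0.87,1,0.5],"delta_rot": [0,0,0],"hand": 45}

```text
time_s: 9.32
ee_pos: [0.61, -0.0201, 0.0561]
eef_rot: [[0.001, 1.0, 0.0], [1.0, -0.001, -0.001], [-0.001, 0.0, -1.0]]
force: [-0.7, -0.3, -2.0]
grip_width: 0.0515
```

```bash
python3 w.py w10; python3 - <<'E'
from h import *
s=observe();print(s["eef_rot"].round(3),s["grip_width"],s["force"])
r=snapshot("side");cv2.imwrite("pics/s10.png",cv2.resize(r["pixels"][100:250,180:360],None,fx=3.3,fy=3.3))
E
```

```text
9.325 [ 0.61   -0.0201  0.0561] [ 0.28 -0.84 -1.27 -0.03  0.19  0.02] [0.609 0.047 0.262]
[[ 0.001  1.     0.002]
 [ 1.    -0.001 -0.002]
 [-0.002  0.002 -1.   ]] 0.05166384035821023 [ 0.0540028   0.53859006 -1.4449856 ]
```

View pics/s10.png

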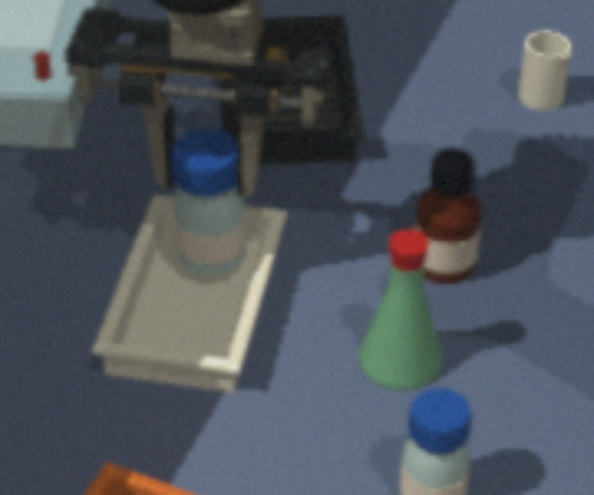

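View pics/w10.png

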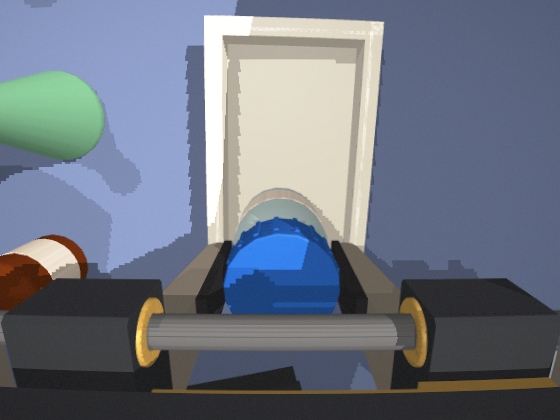

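Request:
carry_out:
  targets:
    - {"delta_pos": [0,0.03,0.05],"delta_rot": [0,0,0],"hand": 45}
    - {"delta_pos": [0,0.03,0.09],"delta_rot": [0,0,0],"hand": 45}
    - {"delta_pos": [0,0.03,0.12],"delta_rot": [0,0,0],"hand": 45}
    - {"delta_pos": [0,0.03,0.14],"delta_rot": [0,0,0],"hand": 45}
    - {"delta_pos": [0,0.03,0.14],"delta_rot": [0,0,0],"hand": 45}

```text
time_s: 10.05
ee_pos: [0.6139, -0.0201, 0.043]
eef_rot: [[0.001, 1.0, 0.002], [1.0, -0.001, -0.002], [-0.002, 0.002, -1.0]]
force: [-0.6, -0.2, -2.4]
grip_width: 0.0517
```

Request:
carry_out:
  targets:
    - {"delta_pos": [0,0,0.01],"delta_rot": [0,0,0],"hand": 45}
    - {"delta_pos": [0,0,0.02],"delta_rot": [0,0,0],"hand": 45}
    - {"delta_pos": [0,0,0.02],"delta_rot": [0,0,0],"hand": 45}

```text
time_s: 10.42
ee_pos: [0.614, -0.0202, 0.0415]
eef_rot: [[0.001, 1.0, 0.002], [1.0, -0.001, -0.002], [-0.002, 0.002, -1.0]]
force: [-0.8, -0.5, 0.3]
grip_width: 0.0517
```

Contact felt (the weight has gone from the force reading). I'm releasing and lifting.

Request:
carry_out:
  targets:
    - {"delta_pos": [0,0,0],"delta_rot": [0,0,0],"hand": 90}
    - {"delta_pos": [0,0,0],"delta_rot": [0,0,0],"hand": 90}
    - {"delta_pos": [0,0,0],"delta_rot": [0,0,0],"hand": 90}
    - {"delta_pos": [0,0,0],"delta_rot": [0,0,0],"hand": 90}
    - {"delta_pos": [0,0,-0.3],"delta_rot": [0,0,0],"hand": 90}
    - {"delta_pos": [0,0,-0.7],"delta_rot": [0,0,0],"hand": 90}
    - {"delta_pos": [0,0,-1],"delta_rot": [0,0,0],"hand": 90}
    - {"delta_pos": [0,0,-1],"delta_rot": [0,0,0],"hand": 90}

```text
time_s: 11.42
ee_pos: [0.6159, -0.0205, 0.1445]
eef_rot: [[0.001, 1.0, 0.008], [1.0, -0.001, -0.003], [-0.003, 0.008, -1.0]]
force: [0.4, -0.1, -0.7]
grip_width: 0.0828
```

```bash
python3 w.py w11
```

```text
11.425 [ 0.6159 -0.0205  0.1445] [-0.05  2.42  3.54 -0.14 -1.01  0.03] [0.614 0.047 0.35 ]
```

View pics/w11.png

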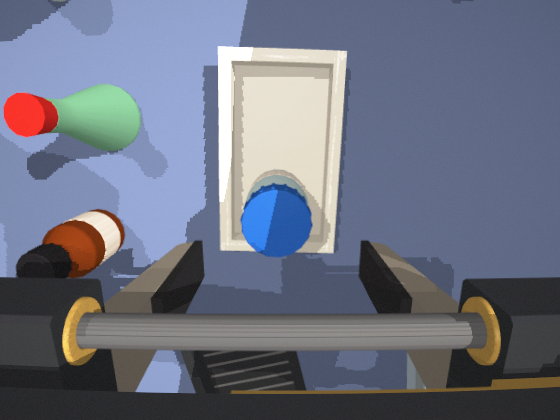

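Request:
carry_out:
  targets:
    - {"delta_pos": [0.4,-0.4,-0.1],"delta_rot": [0,0,0],"hand": 100}
    - {"delta_pos": [0.9,-0.9,-0.2],"delta_rot": [0,0,0],"hand": 100}
    - {"delta_pos": [1,-1,-0.2],"delta_rot": [0,0,0],"hand": 100}
    - {"delta_pos": [1,-1,-0.2],"delta_rot": [0,0,0],"hand": 100}

```text
time_s: 11.98
ee_pos: [0.5133, 0.0807, 0.1601]
eef_rot: [[-0.001, 1.0, 0.003], [1.0, 0.001, -0.003], [-0.003, 0.003, -1.0]]
force: [0.4, -0.5, -1.1]
grip_width: 0.0921
```

Request:
carry_out:
  targets:
    - {"delta_pos": [0.4,-0.4,-0.1],"delta_rot": [0,0,0],"hand": 100}
    - {"delta_pos": [0.7,-0.8,-0.1],"delta_rot": [0,0,0],"hand": 100}
    - {"delta_pos": [0.8,-1,-0.1],"delta_rot": [0,0,0],"hand": 100}
    - {"delta_pos": [0.8,-1,-0.1],"delta_rot": [0,0,0],"hand": 100}

```text
time_s: 12.48
ee_pos: [0.4132, 0.1603, 0.1691]
eef_rot: [[-0.002, 1.0, 0.002], [1.0, 0.002, -0.003], [-0.003, 0.002, -1.0]]
force: [0.3, -1.2, -0.7]
grip_width: 0.0918
```

```bash
python3 w.py w12
```

```text
12.475 [0.4132 0.1603 0.1691] [-1.48  1.56 -1.9  -0.29 -0.66 -0.39] [0.412 0.227 0.375]
```

View pics/w12.png

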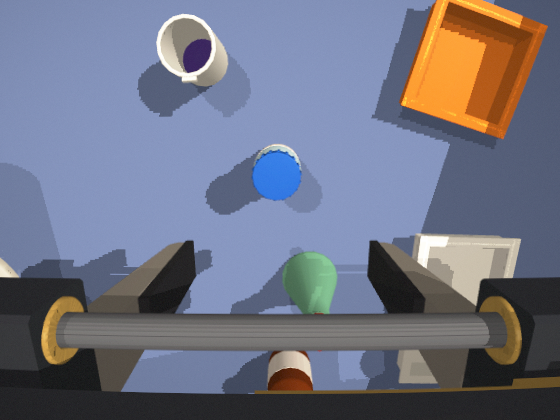

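```bash
python3 - <<'E'
from h import *
s,r,T=pickle.load(open("w12.pkl","rb"))
print(plane(r,[(277,176)],.091,T).round(4), plane(r,[(187,46),(189,77)],.07,T).round(4))
P=plane(r,[(403,103),(503,136),(545,24),(440,-5)],.03,T)[:,:2];print(P.round(4),P.mean(0))
E
```

```text
[[0.4093 0.1871 0.091 ]] [[0.3349 0.2924 0.07  ]
 [0.3354 0.2679 0.07  ]]
[[0.5308 0.25  ]
 [0.6357 0.2199]
 [0.6644 0.326 ]
 [0.5589 0.347 ]] [0.59745946 0.28572607]
```

Request:
carry_out:
  targets:
    - {"delta_pos": [0.26,-0.04,0.2],"delta_rot": [0,0,0],"hand": 100}
    - {"delta_pos": [0.26,-0.04,0.5],"delta_rot": [0,0,0],"hand": 100}
    - {"delta_pos": [0.26,-0.04,0.8],"delta_rot": [0,0,0],"hand": 100}
    - {"delta_pos": [0.26,-0.04,0.8],"delta_rot": [0,0,0],"hand": 100}

```text
time_s: 13.02
ee_pos: [0.4092, 0.1843, 0.0868]
eef_rot: [[0.001, 1.0, -0.003], [1.0, -0.001, -0.004], [-0.004, -0.003, -1.0]]
force: [-0.9, -0.5, 1.0]
grip_width: 0.0916
```

Request:
carry_out:
  targets:
    - {"delta_pos": [0.03,0,0.25],"delta_rot": [-0.0015,0.002,0],"hand": 100}
    - {"delta_pos": [0.03,0,0.5],"delta_rot": [-0.0015,0.002,0],"hand": 100}
    - {"delta_pos": [0.03,0,0.63],"delta_rot": [-0.0015,0.002,0],"hand": 100}
    - {"delta_pos": [0.03,0,0.63],"delta_rot": [-0.0015,0.002,0],"hand": 100}
    - {"delta_pos": [0.03,0,0.63],"delta_rot": [-0.0015,0.002,0],"hand": 32}
    - {"delta_pos": [0.03,0,0.63],"delta_rot": [-0.0015,0.002,0],"hand": 32}
    - {"delta_pos": [0.03,0,0.63],"delta_rot": [-0.0015,0.002,0],"hand": 32}
    - {"delta_pos": [0.03,0,0.63],"delta_rot": [-0.0015,0.002,0],"hand": 32}
    - {"delta_pos": [0.03,0,0.63],"delta_rot": [-0.0015,0.002,0],"hand": 32}
    - {"delta_pos": [0.03,0,0.63],"delta_rot": [-0.0015,0.002,0],"hand": 32}
  force: 18

```text
time_s: 14.28
ee_pos: [0.4091, 0.1871, 0.0238]
eef_rot: [[0.001, 1.0, 0.0], [1.0, -0.001, -0.0], [-0.0, 0.0, -1.0]]
force: [-0.3, -0.1, 0.2]
grip_width: 0.0407
```

Request:
carry_out:
  targets:
    - {"delta_pos": [0,0,-0.1],"delta_rot": [0,0,0],"hand": 32}
    - {"delta_pos": [0,0,-0.3],"delta_rot": [0,0,0],"hand": 32}
    - {"delta_pos": [0,0,-0.5],"delta_rot": [0,0,0],"hand": 32}
    - {"delta_pos": [0,0.25,-0.7],"delta_rot": [0,0,0],"hand": 32}
    - {"delta_pos": [-0.1,0.5,-0.7],"delta_rot": [0,0,0],"hand": 32}
    - {"delta_pos": [-0.25,0.75,-0.7],"delta_rot": [0,0,0],"hand": 32}
    - {"delta_pos": [-0.4,1,-0.7],"delta_rot": [0,0,0],"hand": 32}
    - {"delta_pos": [-0.4,1,-0.7],"delta_rot": [0,0,0],"hand": 32}

```text
time_s: 15.28
ee_pos: [0.5102, 0.1461, 0.0944]
eef_rot: [[0.003, 1.0, 0.001], [1.0, -0.003, -0.0], [-0.0, 0.001, -1.0]]
force: [-1.0, 1.0, -1.9]
grip_width: 0.0405
```

Request:
carry_out:
  targets:
    - {"delta_pos": [-0.2,0.25,0],"delta_rot": [0,0,0],"hand": 32}
    - {"delta_pos": [-0.4,0.5,0],"delta_rot": [0,0,0],"hand": 32}
    - {"delta_pos": [-0.6,0.75,0],"delta_rot": [0,0,0],"hand": 32}
    - {"delta_pos": [-0.82,1,0],"delta_rot": [0,0,0],"hand": 32}
    - {"delta_pos": [-0.82,1,0],"delta_rot": [0,0,0],"hand": 32}
    - {"delta_pos": [-0.82,1,0.2],"delta_rot": [0,0,0],"hand": 32}
    - {"delta_pos": [-0.82,1,0.4],"delta_rot": [0,0,0],"hand": 32}
    - {"delta_pos": [-0.82,1,0.5],"delta_rot": [0,0,0],"hand": 32}
    - {"delta_pos": [-0.82,1,0.5],"delta_rot": [0,0,0],"hand": 32}

```text
time_s: 16.4
ee_pos: [0.6086, 0.0643, 0.0428]
eef_rot: [[0.002, 1.0, -0.002], [1.0, -0.002, -0.0], [-0.0, -0.002, -1.0]]
force: [0.3, -0.1, -1.4]
grip_width: 0.0411
```

```bash
python3 w.py w13; python3 - <<'E'
from h import *
r=snapshot("side");cv2.imwrite("pics/s13.png",cv2.resize(r["pixels"][100:250,180:360],None,fx=3.3,fy=3.3))
E
```

```text
16.4 [0.6086 0.0643 0.0428] [-0.04 -1.2  -1.89  0.01  0.39  0.05] [0.608 0.131 0.249]
```

View pics/s13.png

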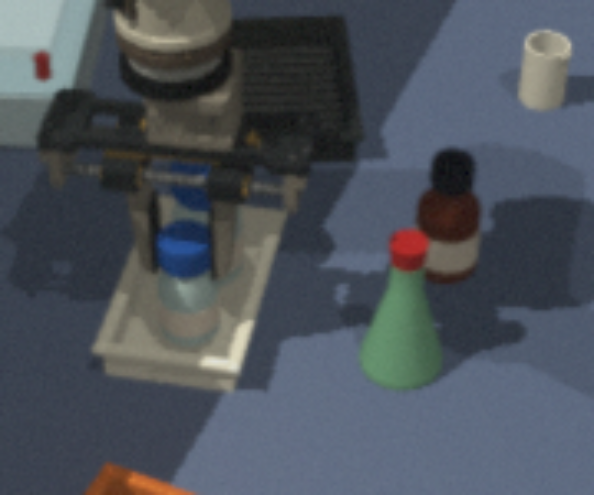

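View pics/w13.png

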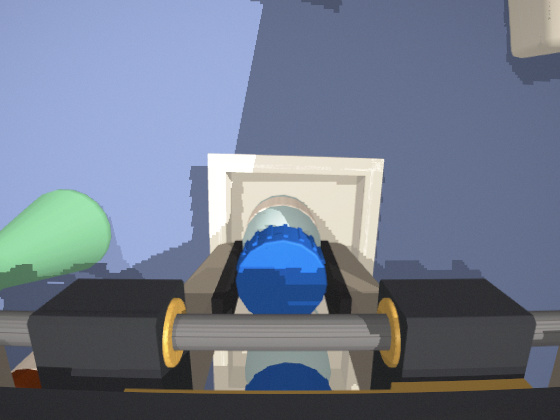

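Request:
carry_out:
  targets:
    - {"delta_pos": [-0.01,0.06,0.04],"delta_rot": [0,0,0],"hand": 32}
    - {"delta_pos": [-0.01,0.06,0.08],"delta_rot": [0,0,0],"hand": 32}
    - {"delta_pos": [-0.01,0.06,0.11],"delta_rot": [0,0,0],"hand": 32}
    - {"delta_pos": [-0.01,0.06,0.13],"delta_rot": [0,0,0],"hand": 32}
    - {"delta_pos": [-0.01,0.06,0.13],"delta_rot": [0,0,0],"hand": 32}

```text
time_s: 17.12
ee_pos: [0.6161, 0.063, 0.0316]
eef_rot: [[0.002, 1.0, 0.001], [1.0, -0.002, -0.0], [-0.0, 0.001, -1.0]]
force: [0.2, -0.1, -1.8]
grip_width: 0.0403
```

Request:
carry_out:
  targets:
    - {"delta_pos": [0,0,0.015],"delta_rot": [0,0,0],"hand": 32}
    - {"delta_pos": [0,0,0.03],"delta_rot": [0,0,0],"hand": 32}
    - {"delta_pos": [0,0,0.03],"delta_rot": [0,0,0],"hand": 32}

```text
time_s: 17.5
ee_pos: [0.6163, 0.0629, 0.0289]
eef_rot: [[0.002, 1.0, 0.001], [1.0, -0.002, -0.0], [-0.0, 0.001, -1.0]]
force: [-0.5, -0.5, -0.0]
grip_width: 0.0406
```

Request:
carry_out:
  targets:
    - {"delta_pos": [0,0,0],"delta_rot": [0,0,0],"hand": 80}
    - {"delta_pos": [0,0,0],"delta_rot": [0,0,0],"hand": 80}
    - {"delta_pos": [0,0,0],"delta_rot": [0,0,0],"hand": 80}
    - {"delta_pos": [0,0,0],"delta_rot": [0,0,0],"hand": 80}
    - {"delta_pos": [0,0,-0.3],"delta_rot": [0,0,0],"hand": 80}
    - {"delta_pos": [0,0,-0.7],"delta_rot": [0,0,0],"hand": 80}
    - {"delta_pos": [0,0,-1],"delta_rot": [0,0,0],"hand": 80}
    - {"delta_pos": [0,0,-1],"delta_rot": [0,0,0],"hand": 80}

```text
time_s: 18.5
ee_pos: [0.6184, 0.0628, 0.1319]
eef_rot: [[0.002, 1.0, 0.007], [1.0, -0.002, -0.001], [-0.001, 0.007, -1.0]]
force: [0.2, -0.3, -0.7]
grip_width: 0.0734
```

```bash
python3 w.py w14
```

```text
18.5 [0.6184 0.0628 0.1319] [-0.05  2.47  3.49 -0.11 -1.04 -0.03] [0.616 0.129 0.338]
```

View pics/w14.png

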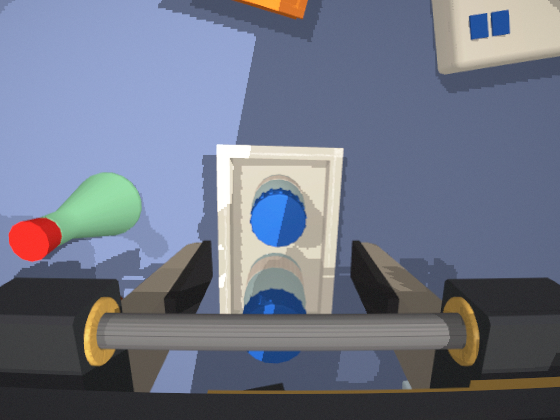

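Request:
carry_out:
  targets:
    - {"delta_pos": [-0.3,-0.3,-0.15],"delta_rot": [0,0,0],"hand": 100}
    - {"delta_pos": [-0.75,-0.8,-0.35],"delta_rot": [0,0,0],"hand": 100}
    - {"delta_pos": [-0.8,-1,-0.35],"delta_rot": [0,0,0],"hand": 100}
    - {"delta_pos": [-0.8,-1,-0.35],"delta_rot": [0,0,0],"hand": 100}

```text
time_s: 19.05
ee_pos: [0.5147, -0.0171, 0.1625]
eef_rot: [[0.004, 1.0, 0.001], [1.0, -0.004, 0.0], [0.0, 0.001, -1.0]]
force: [0.1, 0.4, -0.1]
grip_width: 0.092
```

Request:
carry_out:
  targets:
    - {"delta_pos": [-0.3,-0.4,0],"delta_rot": [0,0,0],"hand": 100}
    - {"delta_pos": [-0.7,-0.85,0],"delta_rot": [0,0,0],"hand": 100}
    - {"delta_pos": [-0.7,-0.95,0],"delta_rot": [0,0,0],"hand": 100}
    - {"delta_pos": [-0.7,-0.95,0],"delta_rot": [0,0,0],"hand": 100}

```text
time_s: 19.55
ee_pos: [0.4196, -0.0861, 0.1618]
eef_rot: [[0.005, 1.0, 0.0], [1.0, -0.005, 0.001], [0.001, 0.0, -1.0]]
force: [-0.1, 0.3, -0.2]
grip_width: 0.0921
```

```bash
python3 w.py w15
```

```text
19.55 [ 0.4196 -0.0861  0.1618] [ 1.23  1.17 -1.65  0.   -0.37  0.06] [ 0.419 -0.02   0.368]
```

View pics/w15.png

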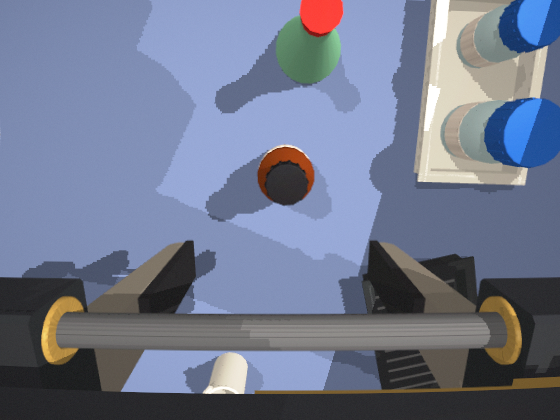

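```bash
python3 - <<'E'
from h import *
s,r,T=pickle.load(open("w15.pkl","rb"))
print(plane(r,[(286,184)],.108,T).round(4))
E
```

```text
[[ 0.4228 -0.0617  0.108 ]]
```

Request:
carry_out:
  targets:
    - {"delta_pos": [0.25,0.035,0.15],"delta_rot": [0,0,0.0025],"hand": 100}
    - {"delta_pos": [0.25,0.035,0.4],"delta_rot": [0,0,0.0025],"hand": 100}
    - {"delta_pos": [0.25,0.035,0.7],"delta_rot": [0,0,0.0025],"hand": 100}
    - {"delta_pos": [0.25,0.035,0.7],"delta_rot": [0,0,0.0025],"hand": 100}

```text
time_s: 20.1
ee_pos: [0.4225, -0.0591, 0.0898]
eef_rot: [[0.007, 1.0, -0.004], [1.0, -0.007, 0.003], [0.003, -0.004, -1.0]]
force: [0.5, -0.5, 0.1]
grip_width: 0.0918
```

Request:
carry_out:
  targets:
    - {"delta_pos": [-0.01,0.01,0.2],"delta_rot": [-0.002,-0.0015,-0.0035],"hand": 100}
    - {"delta_pos": [-0.01,0.01,0.4],"delta_rot": [-0.002,-0.0015,-0.0035],"hand": 100}
    - {"delta_pos": [-0.01,0.01,0.49],"delta_rot": [-0.002,-0.0015,-0.0035],"hand": 100}
    - {"delta_pos": [-0.01,0.01,0.49],"delta_rot": [-0.002,-0.0015,-0.0035],"hand": 100}
    - {"delta_pos": [-0.01,0.01,0.49],"delta_rot": [-0.002,-0.0015,-0.0035],"hand": 24}
    - {"delta_pos": [-0.01,0.01,0.49],"delta_rot": [-0.002,-0.0015,-0.0035],"hand": 24}
    - {"delta_pos": [-0.01,0.01,0.49],"delta_rot": [-0.002,-0.0015,-0.0035],"hand": 24}
    - {"delta_pos": [-0.01,0.01,0.49],"delta_rot": [-0.002,-0.0015,-0.0035],"hand": 24}
    - {"delta_pos": [-0.01,0.01,0.49],"delta_rot": [-0.002,-0.0015,-0.0035],"hand": 24}
    - {"delta_pos": [-0.01,0.01,0.49],"delta_rot": [-0.002,-0.0015,-0.0035],"hand": 24}
    - {"delta_pos": [-0.01,0.01,0.49],"delta_rot": [-0.002,-0.0015,-0.0035],"hand": 24}
  force: 20

```text
time_s: 21.48
ee_pos: [0.4233, -0.0599, 0.0408]
eef_rot: [[-0.0, 1.0, -0.0], [1.0, 0.0, 0.0], [0.0, -0.0, -1.0]]
force: [0.6, 0.1, 0.2]
grip_width: 0.0324
```

Request:
carry_out:
  targets:
    - {"delta_pos": [0,0,-0.1],"delta_rot": [0,0,0],"hand": 24}
    - {"delta_pos": [0,0,-0.3],"delta_rot": [0,0,0],"hand": 24}
    - {"delta_pos": [0,0,-0.6],"delta_rot": [0,0,0],"hand": 24}
    - {"delta_pos": [0,0.1,-0.9],"delta_rot": [0,0,0],"hand": 24}
    - {"delta_pos": [0,0.35,-1],"delta_rot": [0,0,0],"hand": 24}
    - {"delta_pos": [0,0.6,-1],"delta_rot": [0,0,0],"hand": 24}
    - {"delta_pos": [0,0.85,-1],"delta_rot": [0,0,0],"hand": 24}
    - {"delta_pos": [0,0.85,-1],"delta_rot": [0,0,0],"hand": 24}

```text
time_s: 22.48
ee_pos: [0.5089, -0.0599, 0.1409]
eef_rot: [[-0.001, 1.0, -0.001], [1.0, 0.001, 0.001], [0.001, -0.001, -1.0]]
force: [-0.4, 0.4, -2.6]
grip_width: 0.0325
```

Request:
carry_out:
  targets:
    - {"delta_pos": [0.1,0.05,-0.2],"delta_rot": [0,0,0],"hand": 24}
    - {"delta_pos": [0.35,0.05,-0.4],"delta_rot": [0,0,0],"hand": 24}
    - {"delta_pos": [0.65,0.05,-0.4],"delta_rot": [0,0,0],"hand": 24}
    - {"delta_pos": [0.9,0.05,-0.4],"delta_rot": [0,0,0],"hand": 24}
    - {"delta_pos": [1,0.05,-0.4],"delta_rot": [0,0,0],"hand": 24}

```text
time_s: 23.1
ee_pos: [0.5127, 0.041, 0.181]
eef_rot: [[-0.002, 1.0, -0.001], [1.0, 0.002, 0.0], [0.0, -0.001, -1.0]]
force: [-1.0, -0.3, -2.4]
grip_width: 0.0324
```

Request:
carry_out:
  targets:
    - {"delta_pos": [0.25,0.1,0],"delta_rot": [0,0,0],"hand": 24}
    - {"delta_pos": [0.5,0.2,0],"delta_rot": [0,0,0],"hand": 24}
    - {"delta_pos": [0.8,0.3,0],"delta_rot": [0,0,0],"hand": 24}
    - {"delta_pos": [1,0.4,0],"delta_rot": [0,0,0],"hand": 24}
    - {"delta_pos": [1,0.4,0],"delta_rot": [0,0,0],"hand": 24}

```text
time_s: 23.72
ee_pos: [0.5522, 0.1413, 0.1808]
eef_rot: [[-0.004, 1.0, -0.002], [1.0, 0.004, 0.0], [0.0, -0.002, -1.0]]
force: [0.4, -0.6, -1.8]
grip_width: 0.0329
```

```bash
python3 w.py w16
```

```text
23.725 [0.5522 0.1413 0.1808] [-1.68 -1.03  1.3  -0.94  0.21 -0.57] [0.552 0.208 0.387]
```

View pics/w16.png

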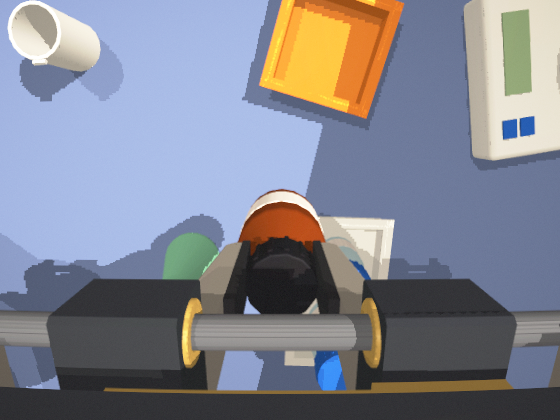

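Request:
carry_out:
  targets:
    - {"delta_pos": [0.25,0.15,0],"delta_rot": [0,0,0],"hand": 24}
    - {"delta_pos": [0.5,0.3,0],"delta_rot": [0,0,0],"hand": 24}
    - {"delta_pos": [0.8,0.45,0.2],"delta_rot": [0,0,0],"hand": 24}
    - {"delta_pos": [1,0.45,0.4],"delta_rot": [0,0,0],"hand": 24}
    - {"delta_pos": [1,0.45,0.4],"delta_rot": [0,0,0],"hand": 24}

```text
time_s: 24.4
ee_pos: [0.5939, 0.2403, 0.1377]
eef_rot: [[-0.004, 1.0, -0.008], [1.0, 0.004, -0.002], [-0.002, -0.008, -1.0]]
force: [-0.6, -0.9, -2.9]
grip_width: 0.0324
```

```bash
python3 w.py w17
```

```text
24.4 [0.5939 0.2403 0.1377] [-1.52 -2.08 -1.35 -0.8   0.52 -0.61] [0.595 0.307 0.343]
```

View pics/w17.png

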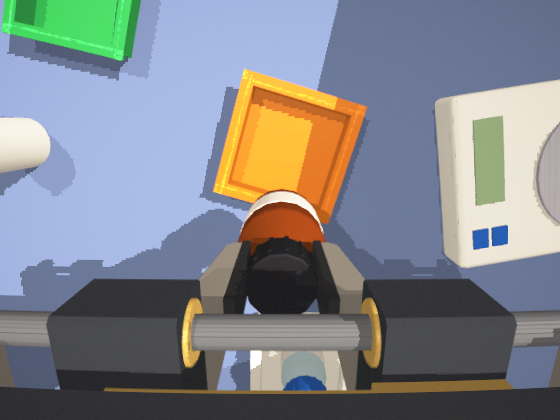

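```bash
python3 - <<'E'
from h import *
s,r,T=pickle.load(open("w17.pkl","rb"))
P=plane(r,[(246,71),(366,106),(327,222),(214,192)],.03,T)[:,:2];print(P.round(4),P.mean(0))
P=plane(r,[(258,96),(348,122)],.005,T)[:,:2];print(P.round(4))
E
```

```text
[[0.5618 0.3539]
 [0.6665 0.3253]
 [0.6359 0.2197]
 [0.5301 0.248 ]] [0.59857787 0.28671003]
[[0.5702 0.3352]
 [0.6558 0.3118]]
```

Request:
carry_out:
  targets:
    - {"delta_pos": [0.25,0.04,0],"delta_rot": [-0.004,0.001,0],"hand": 24}
    - {"delta_pos": [0.46,0.05,0.05],"delta_rot": [-0.004,0.001,0],"hand": 24}
    - {"delta_pos": [0.46,0.05,0.25],"delta_rot": [-0.004,0.001,0],"hand": 24}
    - {"delta_pos": [0.46,0.05,0.5],"delta_rot": [-0.004,0.001,0],"hand": 24}
    - {"delta_pos": [0.46,0.05,0.7],"delta_rot": [-0.004,0.001,0],"hand": 24}
    - {"delta_pos": [0.46,0.05,0.78],"delta_rot": [-0.004,0.001,0],"hand": 24}
    - {"delta_pos": [0.46,0.05,0.78],"delta_rot": [-0.004,0.001,0],"hand": 24}

```text
time_s: 25.32
ee_pos: [0.5991, 0.2854, 0.0605]
eef_rot: [[-0.003, 1.0, 0.001], [1.0, 0.003, -0.0], [-0.0, 0.001, -1.0]]
force: [0.1, -0.2, -2.7]
grip_width: 0.0326
```

```bash
python3 w.py w18
```

```text
25.325 [0.5991 0.2854 0.0605] [ 0.13 -1.12 -1.64  0.13  0.27  0.07] [0.598 0.352 0.266]
```

View pics/w18.png

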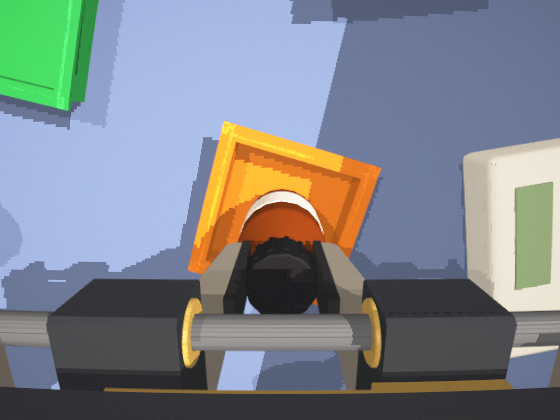

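Well centred in the orange tray, so I'm lowering to contact.

Request:
carry_out:
  targets:
    - {"delta_pos": [0,0,0.05],"delta_rot": [0,0,0],"hand": 24}
    - {"delta_pos": [0,0,0.09],"delta_rot": [0,0,0],"hand": 24}
    - {"delta_pos": [0,0,0.11],"delta_rot": [0,0,0],"hand": 24}
    - {"delta_pos": [0,0,0.12],"delta_rot": [0,0,0],"hand": 24}
    - {"delta_pos": [0,0,0.13],"delta_rot": [0,0,0],"hand": 24}
    - {"delta_pos": [0,0,0.13],"delta_rot": [0,0,0],"hand": 24}

```text
time_s: 26.12
ee_pos: [0.5999, 0.2856, 0.0486]
eef_rot: [[-0.003, 1.0, 0.003], [1.0, 0.003, 0.0], [0.0, 0.003, -1.0]]
force: [0.8, -0.7, -2.3]
grip_width: 0.0322
```

Request:
carry_out:
  targets:
    - {"delta_pos": [0,0,0.01],"delta_rot": [0,0,0],"hand": 24}
    - {"delta_pos": [0,0,0.02],"delta_rot": [0,0,0],"hand": 24}
    - {"delta_pos": [0,0,0.02],"delta_rot": [0,0,0],"hand": 24}

```text
time_s: 26.5
ee_pos: [0.5998, 0.2856, 0.0464]
eef_rot: [[-0.003, 1.0, 0.003], [1.0, 0.003, 0.0], [0.0, 0.003, -1.0]]
force: [0.5, 0.1, -2.4]
grip_width: 0.0328
```

Request:
carry_out:
  targets:
    - {"delta_pos": [0,0,0.005],"delta_rot": [0,0,0],"hand": 24}
    - {"delta_pos": [0,0,0.01],"delta_rot": [0,0,0],"hand": 24}
    - {"delta_pos": [0,0,0.01],"delta_rot": [0,0,0],"hand": 24}

```text
time_s: 26.88
ee_pos: [0.6001, 0.2856, 0.0459]
eef_rot: [[-0.003, 1.0, 0.003], [1.0, 0.003, 0.0], [0.0, 0.003, -1.0]]
force: [-0.4, -0.7, 1.2]
grip_width: 0.0326
```

Request:
carry_out:
  targets:
    - {"delta_pos": [0,0,0],"delta_rot": [0,0,0],"hand": 75}
    - {"delta_pos": [0,0,0],"delta_rot": [0,0,0],"hand": 75}
    - {"delta_pos": [0,0,0],"delta_rot": [0,0,0],"hand": 75}
    - {"delta_pos": [0,0,0],"delta_rot": [0,0,0],"hand": 75}
    - {"delta_pos": [0,0,-0.3],"delta_rot": [0,0,0],"hand": 75}
    - {"delta_pos": [0,0,-0.7],"delta_rot": [0,0,0],"hand": 75}
    - {"delta_pos": [0,0,-1],"delta_rot": [0,0,0],"hand": 75}
    - {"delta_pos": [0,0,-1],"delta_rot": [0,0,0],"hand": 75}

```text
time_s: 27.88
ee_pos: [0.6018, 0.2862, 0.1491]
eef_rot: [[-0.003, 1.0, 0.009], [1.0, 0.003, 0.002], [0.002, 0.009, -1.0]]
force: [0.7, 0.1, 0.2]
grip_width: 0.0685
```

Request:
carry_out:
  targets:
    - {"delta_pos": [0,-0.4,0],"delta_rot": [0,0,0],"hand": 100}
    - {"delta_pos": [0,-0.9,0],"delta_rot": [0,0,0],"hand": 100}
    - {"delta_pos": [0,-1,0],"delta_rot": [0,0,0],"hand": 100}
    - {"delta_pos": [0,-1,0],"delta_rot": [0,0,0],"hand": 100}

```text
time_s: 28.38
ee_pos: [0.5014, 0.2858, 0.1472]
eef_rot: [[-0.004, 1.0, 0.008], [1.0, 0.004, 0.002], [0.002, 0.008, -1.0]]
force: [0.1, 0.1, -0.2]
grip_width: 0.0919
```

Request:
carry_out:
  targets:
    - {"delta_pos": [-0.1,-0.4,0],"delta_rot": [0,0,0],"hand": 100}
    - {"delta_pos": [-0.2,-0.9,0],"delta_rot": [0,0,0],"hand": 100}
    - {"delta_pos": [-0.2,-1,0],"delta_rot": [0,0,0],"hand": 100}
    - {"delta_pos": [-0.2,-1,0],"delta_rot": [0,0,0],"hand": 100}

```text
time_s: 28.88
ee_pos: [0.4029, 0.2657, 0.1469]
eef_rot: [[-0.004, 1.0, 0.01], [1.0, 0.004, 0.002], [0.002, 0.01, -1.0]]
force: [0.6, 0.9, 0.2]
grip_width: 0.092
```

Request:
carry_out:
  targets:
    - {"delta_pos": [-0.2,-0.4,0],"delta_rot": [0,0,0],"hand": 100}
    - {"delta_pos": [-0.2,-0.6,0.1],"delta_rot": [0,0,0],"hand": 100}
    - {"delta_pos": [-0.2,-0.6,0.1],"delta_rot": [0,0,0],"hand": 100}

```text
time_s: 29.25
ee_pos: [0.3439, 0.2456, 0.1362]
eef_rot: [[-0.003, 1.0, 0.011], [1.0, 0.003, 0.002], [0.002, 0.011, -1.0]]
force: [0.4, -0.9, 0.2]
grip_width: 0.0918
```

```bash
python3 w.py w19
```

```text
29.25 [0.3439 0.2456 0.1362] [-0.48  1.02 -2.53 -0.15 -0.43 -0.39] [0.341 0.312 0.342]
```

View pics/w19.png

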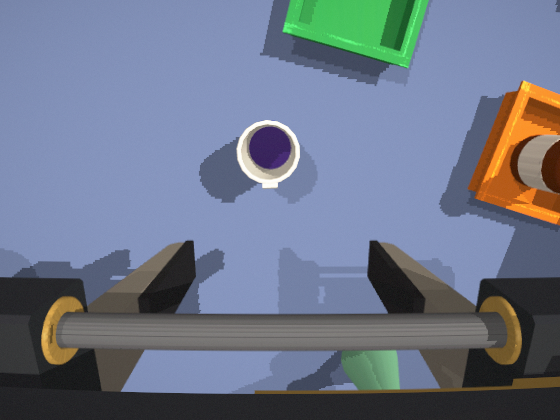

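```bash
python3 - <<'E'
from h import *
s,r,T=pickle.load(open("w19.pkl","rb"))
print(plane(r,[(268,151)],.07,T).round(4))
E
```

```text
[[0.3336 0.294  0.07  ]]
```

Request:
carry_out:
  targets:
    - {"delta_pos": [0.3,-0.1,0],"delta_rot": [0.0055,-0.001,0],"hand": 100}
    - {"delta_pos": [0.48,-0.1,0.1],"delta_rot": [0.0055,-0.001,0],"hand": 100}
    - {"delta_pos": [0.48,-0.1,0.4],"delta_rot": [0.0055,-0.001,0],"hand": 100}
    - {"delta_pos": [0.48,-0.1,0.7],"delta_rot": [0.0055,-0.001,0],"hand": 100}
    - {"delta_pos": [0.48,-0.1,0.7],"delta_rot": [0.0055,-0.001,0],"hand": 100}

```text
time_s: 29.92
ee_pos: [0.3353, 0.2934, 0.0653]
eef_rot: [[-0.003, 1.0, -0.003], [1.0, 0.003, -0.001], [-0.001, -0.003, -1.0]]
force: [0.1, -0.0, 0.1]
grip_width: 0.092
```

Request:
carry_out:
  targets:
    - {"delta_pos": [0,-0.01,0.25],"delta_rot": [-0.0015,0.0005,0],"hand": 100}
    - {"delta_pos": [0,-0.01,0.45],"delta_rot": [-0.0015,0.0005,0],"hand": 100}
    - {"delta_pos": [0,-0.01,0.61],"delta_rot": [-0.0015,0.0005,0],"hand": 100}
    - {"delta_pos": [0,-0.01,0.61],"delta_rot": [-0.0015,0.0005,0],"hand": 100}
    - {"delta_pos": [0,-0.01,0.61],"delta_rot": [-0.0015,0.0005,0],"hand": 42}
    - {"delta_pos": [0,-0.01,0.61],"delta_rot": [-0.0015,0.0005,0],"hand": 42}
    - {"delta_pos": [0,-0.01,0.61],"delta_rot": [-0.0015,0.0005,0],"hand": 42}
    - {"delta_pos": [0,-0.01,0.61],"delta_rot": [-0.0015,0.0005,0],"hand": 42}
    - {"delta_pos": [0,-0.01,0.61],"delta_rot": [-0.0015,0.0005,0],"hand": 42}
    - {"delta_pos": [0,-0.01,0.61],"delta_rot": [-0.0015,0.0005,0],"hand": 42}
  force: 12

```text
time_s: 31.18
ee_pos: [0.3343, 0.2934, 0.0045]
eef_rot: [[-0.003, 1.0, 0.001], [1.0, 0.003, -0.0], [-0.0, 0.001, -1.0]]
force: [0.6, -0.4, 1.5]
grip_width: 0.0506
```

```bash
python3 w.py w20; python3 - <<'E'
from h import *
r=snapshot("side");cv2.imwrite("pics/s20.png",cv2.resize(r["pixels"][180:320,260:440],None,fx=4,fy=4))
E
```

```text
31.175 [0.3343 0.2934 0.0045] [-0.08 -0.01  0.03 -0.07 -0.06  0.04] [0.333 0.36  0.21 ]
```

View pics/s20.png

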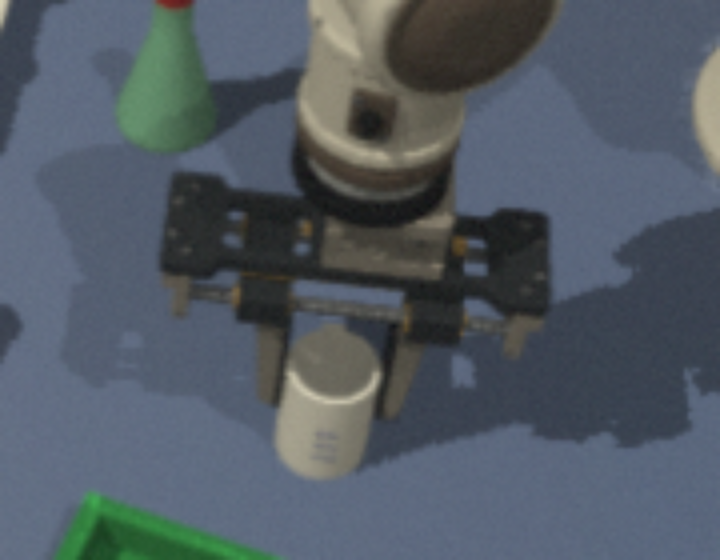

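Request:
carry_out:
  targets:
    - {"delta_pos": [0,0,-0.1],"delta_rot": [0,0,0],"hand": 42}
    - {"delta_pos": [0,0,-0.3],"delta_rot": [0,0,0],"hand": 42}
    - {"delta_pos": [0,0,-0.6],"delta_rot": [0,0,0],"hand": 42}
    - {"delta_pos": [0,0.1,-0.9],"delta_rot": [0,0,0],"hand": 42}
    - {"delta_pos": [0,0.3,-1],"delta_rot": [0,0,0],"hand": 42}
    - {"delta_pos": [0,0.5,-1],"delta_rot": [0,0,0],"hand": 42}

```text
time_s: 32.02
ee_pos: [0.3857, 0.294, 0.1064]
eef_rot: [[-0.003, 1.0, 0.003], [1.0, 0.003, 0.001], [0.001, 0.003, -1.0]]
force: [0.1, -0.8, -0.6]
grip_width: 0.0505
```

Request:
carry_out:
  targets:
    - {"delta_pos": [-0.05,0.2,-0.3],"delta_rot": [0,0,0],"hand": 42}
    - {"delta_pos": [-0.2,0.4,-0.6],"delta_rot": [0,0,0],"hand": 42}
    - {"delta_pos": [-0.5,0.6,-0.8],"delta_rot": [0,0,0],"hand": 42}
    - {"delta_pos": [-0.8,0.8,-0.8],"delta_rot": [0,0,0],"hand": 42}
    - {"delta_pos": [-1,1,-0.8],"delta_rot": [0,0,0],"hand": 42}

```text
time_s: 32.65
ee_pos: [0.4864, 0.1931, 0.1874]
eef_rot: [[-0.002, 1.0, 0.004], [1.0, 0.002, 0.001], [0.001, 0.004, -1.0]]
force: [0.1, -0.2, 0.3]
grip_width: 0.0501
```

Request:
carry_out:
  targets:
    - {"delta_pos": [-0.3,0.1,0],"delta_rot": [0,0,0],"hand": 42}
    - {"delta_pos": [-0.6,0.2,0],"delta_rot": [0,0,0],"hand": 42}
    - {"delta_pos": [-0.9,0.3,0],"delta_rot": [0,0,0],"hand": 42}
    - {"delta_pos": [-1,0.3,0],"delta_rot": [0,0,0],"hand": 42}

```text
time_s: 33.15
ee_pos: [0.5168, 0.0919, 0.1877]
eef_rot: [[-0.0, 1.0, 0.004], [1.0, 0.0, 0.001], [0.001, 0.004, -1.0]]
force: [0.1, -0.0, -0.7]
grip_width: 0.0502
```

Request:
carry_out:
  targets:
    - {"delta_pos": [-0.3,0.1,0],"delta_rot": [0,0,0],"hand": 42}
    - {"delta_pos": [-0.6,0.2,0],"delta_rot": [0,0,0],"hand": 42}
    - {"delta_pos": [-0.9,0.2,0],"delta_rot": [0,0,0],"hand": 42}
    - {"delta_pos": [-1,0.2,0],"delta_rot": [0,0,0],"hand": 42}

```text
time_s: 33.65
ee_pos: [0.5365, -0.0084, 0.1878]
eef_rot: [[0.001, 1.0, 0.004], [1.0, -0.001, 0.001], [0.001, 0.004, -1.0]]
force: [-0.3, 0.4, -0.9]
grip_width: 0.0504
```

Request:
carry_out:
  targets:
    - {"delta_pos": [-0.3,0.1,0],"delta_rot": [0,0,-0.05],"hand": 42}
    - {"delta_pos": [-0.6,0.2,0],"delta_rot": [0,0,-0.109],"hand": 42}
    - {"delta_pos": [-0.9,0.2,0],"delta_rot": [0,0,-0.109],"hand": 42}
    - {"delta_pos": [-1,0.2,0],"delta_rot": [0,0,-0.109],"hand": 42}
    - {"delta_pos": [-1,0.2,0],"delta_rot": [0,0,-0.109],"hand": 42}

```text
time_s: 34.28
ee_pos: [0.5564, -0.1076, 0.1877]
eef_rot: [[-0.215, 0.977, 0.004], [0.977, 0.215, 0.002], [0.001, 0.004, -1.0]]
force: [-0.2, 0.2, -0.6]
grip_width: 0.0504
```

```bash
python3 w.py w21
```

```text
34.275 [ 0.5564 -0.1076  0.1877] [ 1.08 -0.2   0.3   0.26  0.06  0.15] [ 0.54  -0.043  0.394]
```

View pics/w21.png

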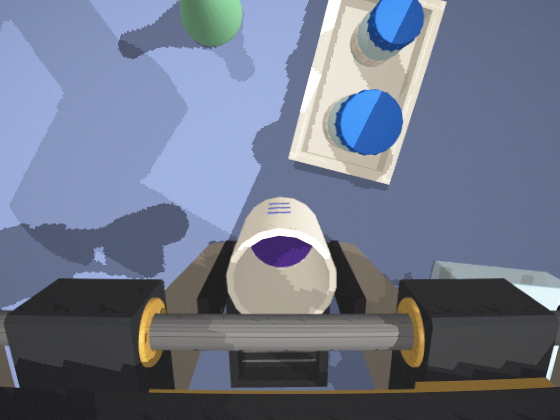

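Request:
carry_out:
  targets:
    - {"delta_pos": [-0.3,-0.01,0],"delta_rot": [0,0,0],"hand": 42}
    - {"delta_pos": [-0.6,-0.02,0.2],"delta_rot": [0,0,0],"hand": 42}
    - {"delta_pos": [-0.9,-0.04,0.5],"delta_rot": [0,0,0],"hand": 42}
    - {"delta_pos": [-1,-0.04,0.8],"delta_rot": [0,0,0],"hand": 42}
    - {"delta_pos": [-1,-0.04,0.8],"delta_rot": [0,0,0],"hand": 42}

```text
time_s: 34.95
ee_pos: [0.5726, -0.2036, 0.1048]
eef_rot: [[-0.216, 0.976, -0.001], [0.976, 0.216, 0.006], [0.006, 0.0, -1.0]]
force: [-0.8, -0.1, -0.7]
grip_width: 0.0506
```

```bash
python3 w.py w22; python3 - <<'E'
from h import *
r=snapshot("side");cv2.imwrite("pics/s22.png",cv2.resize(r["pixels"][20:200,200:400],None,fx=3.5,fy=3.5))
r=snapshot("top");cv2.imwrite("pics/t22.png",cv2.resize(r["pixels"][140:280,330:470],None,fx=4,fy=4))
E
```

```text
34.95 [ 0.5726 -0.2036  0.1048] [ 0.82 -2.59 -2.39  0.3   1.21  0.02] [ 0.558 -0.14   0.311]
```

View pics/s22.png

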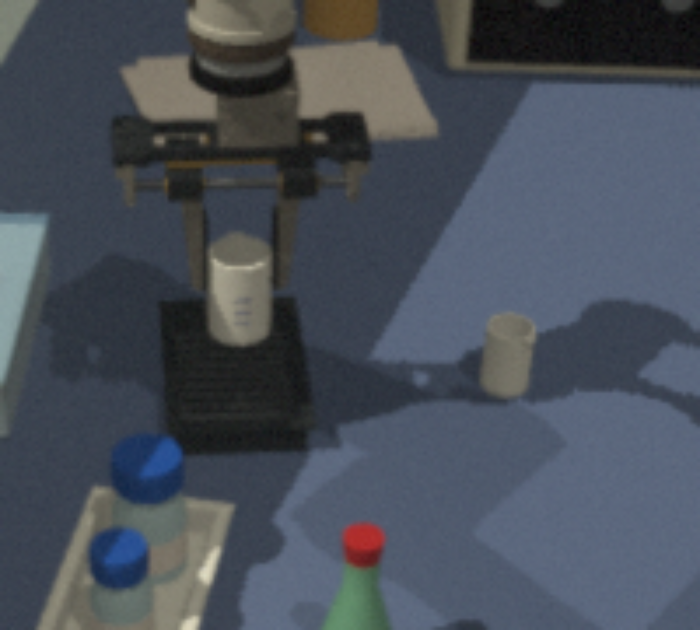

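View pics/w22.png

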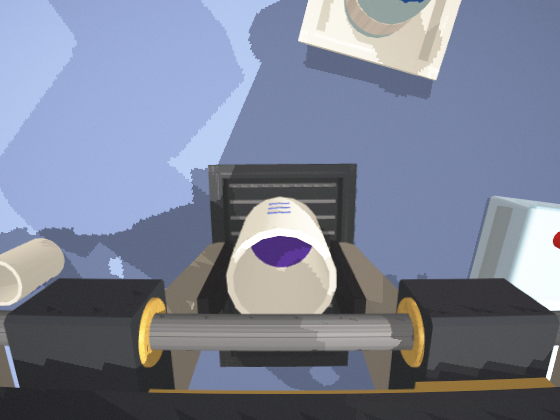

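```bash
python3 - <<'E'
from h import *
s,r,T=pickle.load(open("w22.pkl","rb"))
P=plane(r,[(209,166),(357,163)],.03,T);print(P.round(4));m=P.mean(0)[:2]
R=s["eef_rot"];print("centre est",m-R[:2,0]*.0945, "in tool:",(P-s["ee_pos"])@R)
P=plane(r,[(229,184),(337,184)],.005,T);print((P-s["ee_pos"])@R)
E
```

```text
[[ 0.5065 -0.1809  0.03  ]
 [ 0.6239 -0.1525  0.03  ]]
centre est [ 0.58564428 -0.25898945] in tool: [[ 0.03595842 -0.05959564  0.07505693]
 [ 0.03832593  0.06109147  0.07507546]]
[[ 0.01703719 -0.04755027  0.09994719]
 [ 0.0169718   0.04947144  0.09995057]]
```

Request:
carry_out:
  targets:
    - {"delta_pos": [-0.15,0.01,0],"delta_rot": [0,-0.003,0],"hand": 42}
    - {"delta_pos": [-0.25,0.01,0.1],"delta_rot": [0,-0.003,0],"hand": 42}
    - {"delta_pos": [-0.25,0.01,0.3],"delta_rot": [0,-0.003,0],"hand": 42}
    - {"delta_pos": [-0.25,0.01,0.5],"delta_rot": [0,-0.003,0],"hand": 42}
    - {"delta_pos": [-0.25,0.01,0.7],"delta_rot": [0,-0.003,0],"hand": 42}
    - {"delta_pos": [-0.25,0.01,0.83],"delta_rot": [0,-0.003,0],"hand": 42}
    - {"delta_pos": [-0.25,0.01,0.83],"delta_rot": [0,-0.003,0],"hand": 42}

```text
time_s: 35.98
ee_pos: [0.5813, -0.2281, 0.0247]
eef_rot: [[-0.217, 0.976, 0.005], [0.976, 0.217, -0.003], [-0.004, 0.004, -1.0]]
force: [-0.1, 0.1, -0.8]
grip_width: 0.0506
```

```bash
python3 w.py w23; python3 - <<'E'
from h import *
r=snapshot("side");cv2.imwrite("pics/s23.png",cv2.resize(r["pixels"][60:180,210:350],None,fx=4.5,fy=4.5))
E
```

```text
35.975 [ 0.5813 -0.2281  0.0247] [-0.01 -1.58 -1.78 -0.    0.49  0.06] [ 0.565 -0.163  0.23 ]
```

View pics/s23.png

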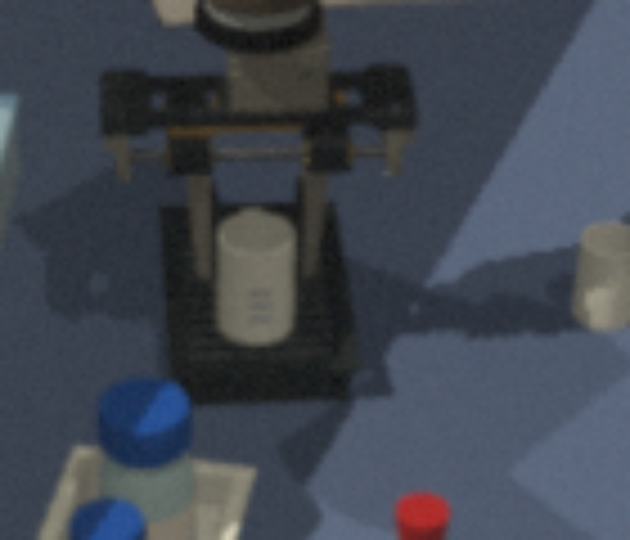

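View pics/w23.png

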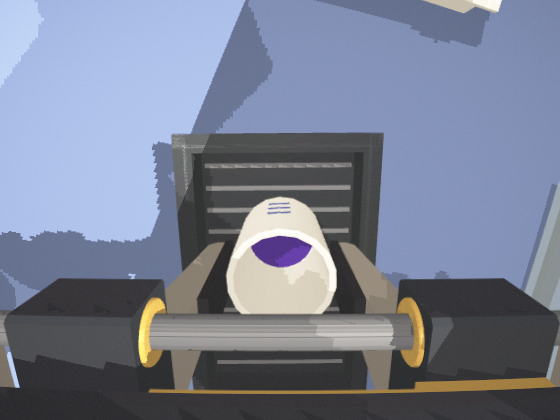

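Request:
carry_out:
  targets:
    - {"delta_pos": [0,0,0.05],"delta_rot": [0.002,0.002,0],"hand": 42}
    - {"delta_pos": [0,0,0.09],"delta_rot": [0.002,0.002,0],"hand": 42}
    - {"delta_pos": [0,0,0.12],"delta_rot": [0.002,0.002,0],"hand": 42}
    - {"delta_pos": [0,0,0.14],"delta_rot": [0.002,0.002,0],"hand": 42}
    - {"delta_pos": [0,0,0.14],"delta_rot": [0.002,0.002,0],"hand": 42}

```text
time_s: 36.7
ee_pos: [0.5827, -0.229, 0.0126]
eef_rot: [[-0.217, 0.976, 0.003], [0.976, 0.217, -0.002], [-0.002, 0.002, -1.0]]
force: [-0.0, 0.6, -1.4]
grip_width: 0.0505
```

Request:
carry_out:
  targets:
    - {"delta_pos": [0,0,0.01],"delta_rot": [0,0,0],"hand": 42}
    - {"delta_pos": [0,0,0.01],"delta_rot": [0,0,0],"hand": 42}

```text
time_s: 36.95
ee_pos: [0.5827, -0.229, 0.0116]
eef_rot: [[-0.217, 0.976, 0.003], [0.976, 0.217, -0.002], [-0.002, 0.002, -1.0]]
force: [0.1, 0.4, -1.4]
grip_width: 0.0503
```

Request:
carry_out:
  targets:
    - {"delta_pos": [0,0,0.01],"delta_rot": [0,0,0],"hand": 42}
    - {"delta_pos": [0,0,0.02],"delta_rot": [0,0,0],"hand": 42}
    - {"delta_pos": [0,0,0.02],"delta_rot": [0,0,0],"hand": 42}

```text
time_s: 37.33
ee_pos: [0.5827, -0.229, 0.0096]
eef_rot: [[-0.217, 0.976, 0.003], [0.976, 0.217, -0.002], [-0.002, 0.002, -1.0]]
force: [-0.2, 0.3, -0.9]
grip_width: 0.0505
```

Request:
carry_out:
  targets:
    - {"delta_pos": [0,0,0.005],"delta_rot": [0,0,0],"hand": 42}
    - {"delta_pos": [0,0,0.01],"delta_rot": [0,0,0],"hand": 42}
    - {"delta_pos": [0,0,0.01],"delta_rot": [0,0,0],"hand": 42}

```text
time_s: 37.7
ee_pos: [0.5828, -0.2291, 0.0095]
eef_rot: [[-0.218, 0.976, 0.003], [0.976, 0.218, -0.002], [-0.003, 0.002, -1.0]]
force: [-2.7, 1.8, 6.2]
grip_width: 0.0504
```

Request:
carry_out:
  targets:
    - {"delta_pos": [0,0,-0.005],"delta_rot": [0,0,0],"hand": 80}
    - {"delta_pos": [0,0,-0.005],"delta_rot": [0,0,0],"hand": 80}
    - {"delta_pos": [0,0,-0.005],"delta_rot": [0,0,0],"hand": 80}
    - {"delta_pos": [0,0,-0.005],"delta_rot": [0,0,0],"hand": 80}
    - {"delta_pos": [0,0,-0.3],"delta_rot": [0,0,0],"hand": 80}
    - {"delta_pos": [0,0,-0.7],"delta_rot": [0,0,0],"hand": 80}
    - {"delta_pos": [0,0,-1],"delta_rot": [0,0,0],"hand": 80}
    - {"delta_pos": [0,0,-1],"delta_rot": [0,0,0],"hand": 80}

```text
time_s: 38.7
ee_pos: [0.5845, -0.2302, 0.1125]
eef_rot: [[-0.217, 0.976, 0.008], [0.976, 0.218, -0.005], [-0.007, 0.007, -1.0]]
force: [-0.2, -0.8, -0.6]
grip_width: 0.0736
```

```bash
python3 w.py w24
```

```text
38.7 [ 0.5845 -0.2302  0.1125] [-0.06  2.36  3.38 -0.06 -1.08 -0.05] [ 0.567 -0.164  0.318]
```

View pics/w24.png

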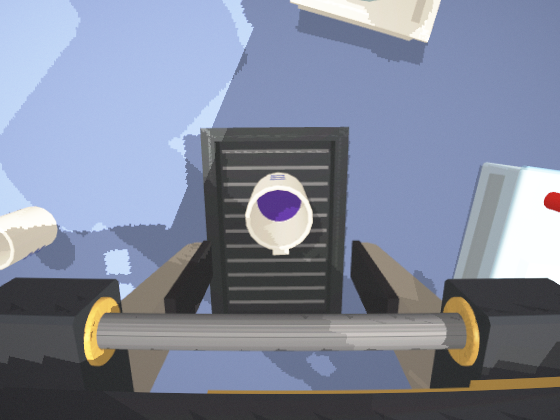

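Request:
carry_out:
  targets:
    - {"delta_pos": [-0.1,-0.4,0],"delta_rot": [0.0034,0.0033,0],"hand": 100}
    - {"delta_pos": [-0.2,-0.9,0],"delta_rot": [0.0034,0.0033,0],"hand": 100}
    - {"delta_pos": [-0.25,-1,0],"delta_rot": [0.0034,0.0033,0],"hand": 100}
    - {"delta_pos": [-0.25,-1,0],"delta_rot": [0.0034,0.0033,0],"hand": 100}

```text
time_s: 39.25
ee_pos: [0.4905, -0.2752, 0.1086]
eef_rot: [[-0.216, 0.976, -0.005], [0.976, 0.216, 0.003], [0.004, -0.004, -1.0]]
force: [0.2, 0.4, 0.7]
grip_width: 0.0919
```

Request:
carry_out:
  targets:
    - {"delta_pos": [-0.1,-0.4,0],"delta_rot": [0,0,0],"hand": 100}
    - {"delta_pos": [-0.2,-0.9,0],"delta_rot": [0,0,0],"hand": 100}
    - {"delta_pos": [-0.25,-1,0],"delta_rot": [0,0,0],"hand": 100}
    - {"delta_pos": [-0.25,-1,0],"delta_rot": [0,0,0],"hand": 100}

```text
time_s: 39.75
ee_pos: [0.3991, -0.3214, 0.1088]
eef_rot: [[-0.216, 0.976, -0.004], [0.976, 0.216, 0.004], [0.004, -0.003, -1.0]]
force: [0.2, -0.4, -0.5]
grip_width: 0.0916
```

Request:
carry_out:
  targets:
    - {"delta_pos": [-0.03,-0.3,0],"delta_rot": [0,0,0],"hand": 100}
    - {"delta_pos": [-0.03,-0.38,0],"delta_rot": [0,0,0],"hand": 100}
    - {"delta_pos": [-0.03,-0.38,0],"delta_rot": [0,0,0],"hand": 100}

```text
time_s: 40.12
ee_pos: [0.3636, -0.3321, 0.109]
eef_rot: [[-0.216, 0.976, -0.003], [0.976, 0.216, 0.004], [0.004, -0.002, -1.0]]
force: [0.8, -0.3, 0.4]
grip_width: 0.0924
```

```bash
python3 w.py w25
```

```text
40.125 [ 0.3636 -0.3321  0.109 ] [ 0.49  0.31 -0.35  0.14  0.04  0.09] [ 0.349 -0.268  0.315]
```

View pics/w25.png

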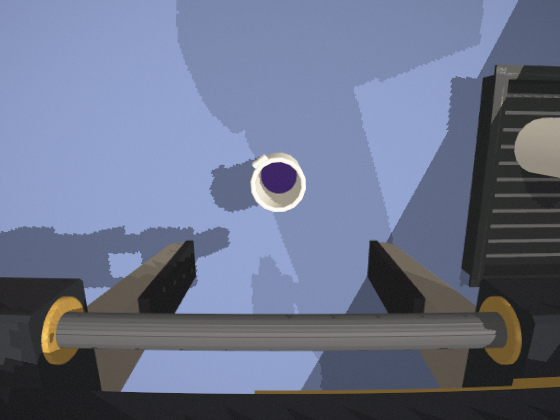

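```bash
python3 - <<'E'
from h import *
s,r,T=pickle.load(open("w25.pkl","rb"))
P=plane(r,[(278,184),(262,161)],.06,T);print(P.round(4),((P-s["ee_pos"])@s["eef_rot"]).round(4))
E
```

```text
[[ 0.3549 -0.308   0.06  ]
 [ 0.3398 -0.2938  0.06  ]] [[ 0.0252 -0.0031  0.0491]
 [ 0.0424 -0.0148  0.0492]]
```

Request:
carry_out:
  targets:
    - {"delta_pos": [0.28,-0.03,0.05],"delta_rot": [-0.001,-0.0022,0],"hand": 100}
    - {"delta_pos": [0.28,-0.03,0.3],"delta_rot": [-0.001,-0.0022,0],"hand": 100}
    - {"delta_pos": [0.28,-0.03,0.6],"delta_rot": [-0.001,-0.0022,0],"hand": 100}
    - {"delta_pos": [0.28,-0.03,0.6],"delta_rot": [-0.001,-0.0022,0],"hand": 100}

```text
time_s: 40.67
ee_pos: [0.354, -0.303, 0.0472]
eef_rot: [[-0.217, 0.976, -0.003], [0.976, 0.217, 0.004], [0.005, -0.002, -1.0]]
force: [0.8, 0.1, -0.3]
grip_width: 0.0922
```

Request:
carry_out:
  targets:
    - {"delta_pos": [-0.015,0.005,0.2],"delta_rot": [-0.001,-0.0022,0],"hand": 100}
    - {"delta_pos": [-0.015,0.005,0.4],"delta_rot": [-0.001,-0.0022,0],"hand": 100}
    - {"delta_pos": [-0.015,0.005,0.48],"delta_rot": [-0.001,-0.0022,0],"hand": 100}
    - {"delta_pos": [-0.015,0.005,0.48],"delta_rot": [-0.001,-0.0022,0],"hand": 100}
    - {"delta_pos": [-0.015,0.005,0.48],"delta_rot": [-0.001,-0.0022,0],"hand": 34}
    - {"delta_pos": [-0.015,0.005,0.48],"delta_rot": [-0.001,-0.0022,0],"hand": 34}
    - {"delta_pos": [-0.015,0.005,0.48],"delta_rot": [-0.001,-0.0022,0],"hand": 34}
    - {"delta_pos": [-0.015,0.005,0.48],"delta_rot": [-0.001,-0.0022,0],"hand": 34}
    - {"delta_pos": [-0.015,0.005,0.48],"delta_rot": [-0.001,-0.0022,0],"hand": 34}
    - {"delta_pos": [-0.015,0.005,0.48],"delta_rot": [-0.001,-0.0022,0],"hand": 34}
    - {"delta_pos": [-0.015,0.005,0.48],"delta_rot": [-0.001,-0.0022,0],"hand": 34}
  force: 12

```text
time_s: 42.05
ee_pos: [0.3547, -0.3042, -0.0008]
eef_rot: [[-0.217, 0.976, 0.0], [0.976, 0.217, 0.0], [0.0, 0.0, -1.0]]
force: [0.7, -0.0, 0.5]
grip_width: 0.0422
```

```bash
python3 w.py w26
```

```text
42.05 [ 0.3547 -0.3042 -0.0008] [-0.09 -0.    0.05 -0.02  0.02 -0.1 ] [ 0.339 -0.239  0.205]
```

View pics/w26.png

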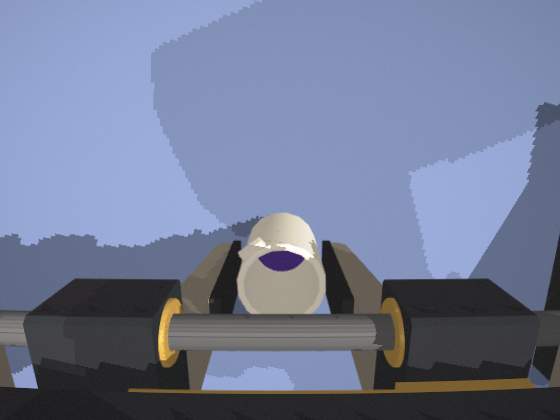

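Request:
carry_out:
  targets:
    - {"delta_pos": [0,0,-0.1],"delta_rot": [0,0,0],"hand": 34}
    - {"delta_pos": [0,0,-0.3],"delta_rot": [0,0,0],"hand": 34}
    - {"delta_pos": [0,0,-0.6],"delta_rot": [0,0,0],"hand": 34}
    - {"delta_pos": [-0.1,0.2,-0.8],"delta_rot": [0,0,0],"hand": 34}
    - {"delta_pos": [-0.2,0.4,-0.9],"delta_rot": [0,0,0],"hand": 34}
    - {"delta_pos": [-0.2,0.7,-0.9],"delta_rot": [0,0,0],"hand": 34}
    - {"delta_pos": [-0.2,1,-0.9],"delta_rot": [0,0,0],"hand": 34}

```text
time_s: 42.98
ee_pos: [0.4577, -0.3021, 0.0901]
eef_rot: [[-0.217, 0.976, 0.001], [0.976, 0.217, -0.001], [-0.001, 0.001, -1.0]]
force: [-0.8, -0.3, -0.6]
grip_width: 0.0422
```

Request:
carry_out:
  targets:
    - {"delta_pos": [-0.1,0.3,0],"delta_rot": [0,0,0],"hand": 34}
    - {"delta_pos": [-0.2,0.6,0],"delta_rot": [0,0,0],"hand": 34}
    - {"delta_pos": [-0.3,0.85,0],"delta_rot": [0,0,0],"hand": 34}
    - {"delta_pos": [-0.3,1,0],"delta_rot": [0,0,0],"hand": 34}
    - {"delta_pos": [-0.3,1,0],"delta_rot": [0,0,0],"hand": 34}

```text
time_s: 43.6
ee_pos: [0.5621, -0.3092, 0.0903]
eef_rot: [[-0.218, 0.976, 0.001], [0.976, 0.218, -0.0], [-0.001, 0.001, -1.0]]
force: [-0.5, 1.0, -0.3]
grip_width: 0.0422
```

```bash
python3 w.py w27
```

```text
43.6 [ 0.5621 -0.3092  0.0903] [-1.   -1.05  1.84 -0.47 -0.07 -0.41] [ 0.547 -0.244  0.296]
```

View pics/w27.png

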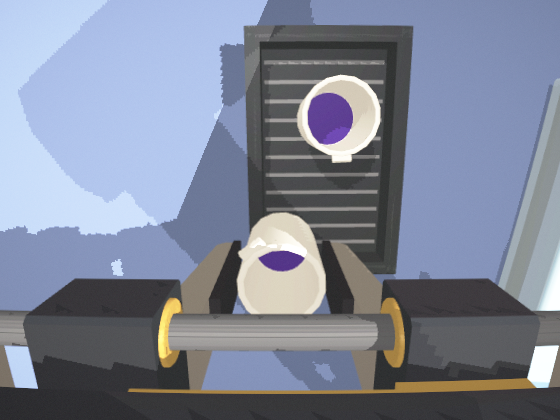

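```bash
python3 - <<'E'
from h import *
s,r,T=pickle.load(open("w27.pkl","rb"))
for uv,z in [([(246,28),(412,28),(395,272)],.03),([(262,46),(391,46),(383,257)],.005),([(342,116)],.075)]:
    P=plane(r,uv,z,T);print(((P-s["ee_pos"])@s["eef_rot"]).round(4))
E
```

```text
[[ 0.1361 -0.0257  0.0602]
 [ 0.137   0.0934  0.0603]
 [-0.0511  0.0948  0.0604]]
[[ 0.1293 -0.0157  0.0853]
 [ 0.13    0.0863  0.0853]
 [-0.0474  0.0915  0.0854]]
[[0.0735 0.0371 0.0153]]
```

Request:
carry_out:
  targets:
    - {"delta_pos": [0,0.2,0],"delta_rot": [0,0,0],"hand": 34}
    - {"delta_pos": [0,0.34,0],"delta_rot": [0,0,0],"hand": 34}
    - {"delta_pos": [0,0.34,0.1],"delta_rot": [0,0,0],"hand": 34}
    - {"delta_pos": [0,0.34,0.3],"delta_rot": [0,0,0],"hand": 34}
    - {"delta_pos": [0,0.34,0.5],"delta_rot": [0,0,0],"hand": 34}
    - {"delta_pos": [0,0.34,0.68],"delta_rot": [0,0,0],"hand": 34}
    - {"delta_pos": [0,0.34,0.7],"delta_rot": [0,0,0],"hand": 34}
    - {"delta_pos": [0,0.34,0.7],"delta_rot": [0,0,0],"hand": 34}

```text
time_s: 44.65
ee_pos: [0.5948, -0.3022, 0.0204]
eef_rot: [[-0.217, 0.976, 0.0], [0.976, 0.217, -0.001], [-0.001, 0.0, -1.0]]
force: [-0.4, 0.1, 0.2]
grip_width: 0.0425
```

```bash
python3 w.py w28; python3 - <<'E'
from h import *
r=snapshot("side");cv2.imwrite("pics/s28.png",cv2.resize(r["pixels"][60:180,210:350],None,fx=4.5,fy=4.5))
E
```

```text
44.65 [ 0.5948 -0.3022  0.0204] [ 0.15 -0.8  -0.84  0.04  0.05 -0.05] [ 0.579 -0.237  0.226]
```

View pics/s28.png

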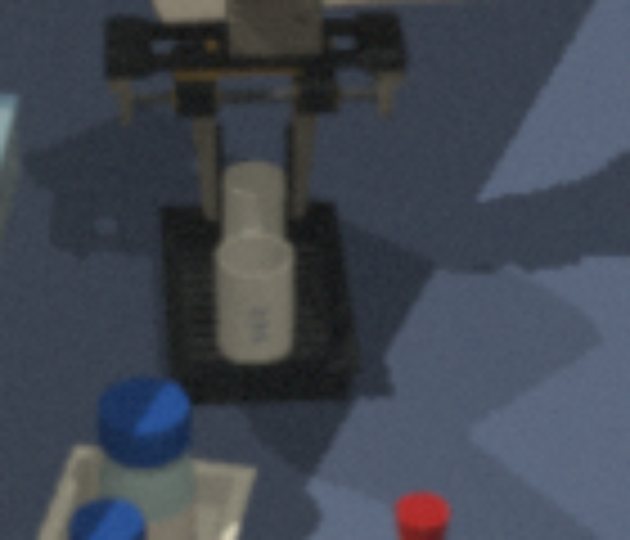

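View pics/w28.png

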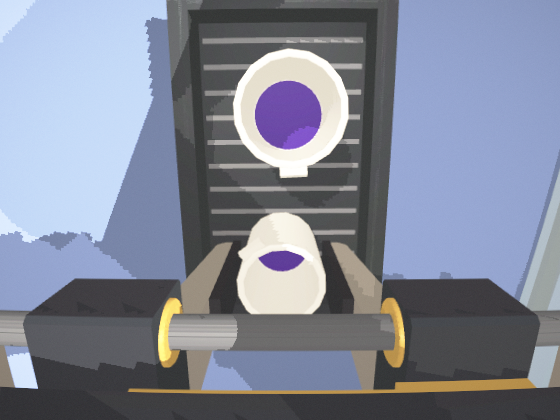

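Request:
carry_out:
  targets:
    - {"delta_pos": [0,0,0.05],"delta_rot": [0,0,0],"hand": 34}
    - {"delta_pos": [0,0,0.1],"delta_rot": [0,0,0],"hand": 34}
    - {"delta_pos": [0,0,0.13],"delta_rot": [0,0,0],"hand": 34}
    - {"delta_pos": [0,0,0.145],"delta_rot": [0,0,0],"hand": 34}
    - {"delta_pos": [0,0,0.145],"delta_rot": [0,0,0],"hand": 34}

```text
time_s: 45.38
ee_pos: [0.5953, -0.3025, 0.0066]
eef_rot: [[-0.217, 0.976, 0.002], [0.976, 0.217, -0.001], [-0.002, 0.001, -1.0]]
force: [0.2, 0.6, 0.1]
grip_width: 0.0421
```

Request:
carry_out:
  targets:
    - {"delta_pos": [0,0,0.01],"delta_rot": [0,0,0],"hand": 34}
    - {"delta_pos": [0,0,0.02],"delta_rot": [0,0,0],"hand": 34}
    - {"delta_pos": [0,0,0.02],"delta_rot": [0,0,0],"hand": 34}

```text
time_s: 45.75
ee_pos: [0.5953, -0.3025, 0.0045]
eef_rot: [[-0.217, 0.976, 0.001], [0.976, 0.217, -0.001], [-0.001, 0.001, -1.0]]
force: [-0.6, -0.4, -0.5]
grip_width: 0.0421
```

Request:
carry_out:
  targets:
    - {"delta_pos": [0,0,0.005],"delta_rot": [0,0,0],"hand": 34}
    - {"delta_pos": [0,0,0.01],"delta_rot": [0,0,0],"hand": 34}
    - {"delta_pos": [0,0,0.01],"delta_rot": [0,0,0],"hand": 34}

```text
time_s: 46.12
ee_pos: [0.5954, -0.3026, 0.0042]
eef_rot: [[-0.217, 0.976, 0.002], [0.976, 0.217, -0.002], [-0.002, 0.001, -1.0]]
force: [-1.8, 0.5, 4.3]
grip_width: 0.0425
```

Contact. I'm releasing, lifting and backing off.

Request:
carry_out:
  targets:
    - {"delta_pos": [0,0,-0.003],"delta_rot": [0,0,0],"hand": 75}
    - {"delta_pos": [0,0,-0.003],"delta_rot": [0,0,0],"hand": 75}
    - {"delta_pos": [0,0,-0.003],"delta_rot": [0,0,0],"hand": 75}
    - {"delta_pos": [0,0,-0.003],"delta_rot": [0,0,0],"hand": 75}
    - {"delta_pos": [0,0,-0.3],"delta_rot": [0,0,0],"hand": 75}
    - {"delta_pos": [0,0,-0.7],"delta_rot": [0,0,0],"hand": 75}
    - {"delta_pos": [0,0,-1],"delta_rot": [0,0,0],"hand": 75}
    - {"delta_pos": [0,0,-1],"delta_rot": [0,0,0],"hand": 75}

```text
time_s: 47.12
ee_pos: [0.5971, -0.3039, 0.1073]
eef_rot: [[-0.217, 0.976, 0.007], [0.976, 0.217, -0.005], [-0.007, 0.005, -1.0]]
force: [0.7, 0.1, -0.7]
grip_width: 0.0692
```

Request:
carry_out:
  targets:
    - {"delta_pos": [-0.4,-0.2,-0.2],"delta_rot": [0,0,0],"hand": 75}
    - {"delta_pos": [-0.8,-0.6,-0.5],"delta_rot": [0,0,0],"hand": 75}
    - {"delta_pos": [-1,-1,-0.5],"delta_rot": [0,0,0],"hand": 75}
    - {"delta_pos": [-1,-1,-0.5],"delta_rot": [0,0,0],"hand": 75}
    - {"delta_pos": [-1,-1,-0.5],"delta_rot": [0,0,0],"hand": 75}
    - {"delta_pos": [-1,-1,-0.5],"delta_rot": [0,0,0],"hand": 75}

```text
time_s: 47.88
ee_pos: [0.5215, -0.4215, 0.1563]
eef_rot: [[-0.219, 0.976, 0.006], [0.976, 0.219, -0.004], [-0.005, 0.005, -1.0]]
force: [-0.2, 0.3, -0.1]
grip_width: 0.0684
```

```bash
python3 w.py w29; python3 - <<'E'
from h import *
r=snapshot("side");cv2.imwrite("pics/s29.png",cv2.resize(r["pixels"][80:310,150:400],None,fx=2.5,fy=2.5))
t=snapshot("top");cv2.imwrite("pics/t29.png",cv2.resize(t["pixels"][130:290,180:440],None,fx=3,fy=3))
E
```

```text
47.875 [ 0.5215 -0.4215  0.1563] [ 0.17 -0.22 -0.44 -0.18  0.13 -0.06] [ 0.505 -0.356  0.362]
```

View pics/s29.png

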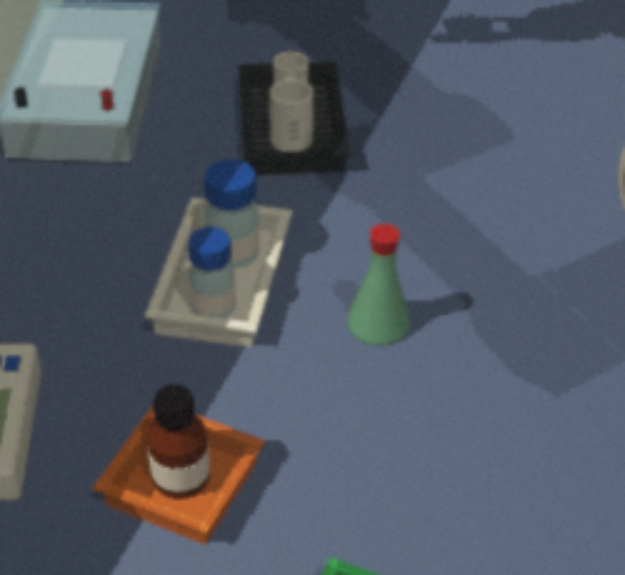

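View pics/t29.png

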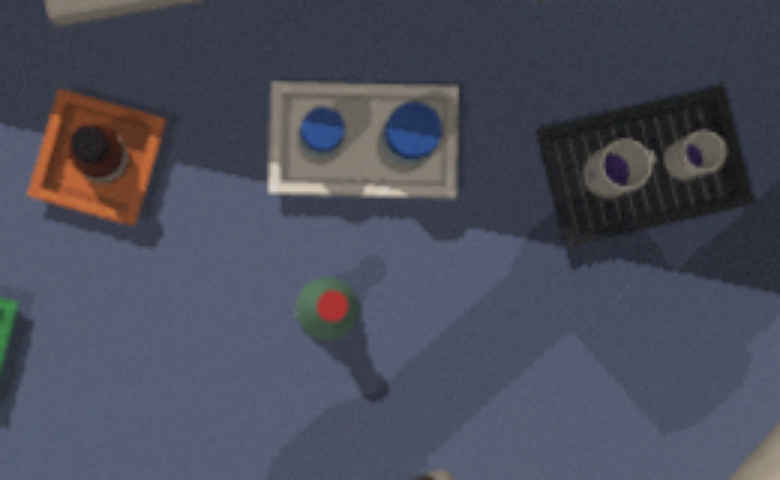

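View pics/w29.png

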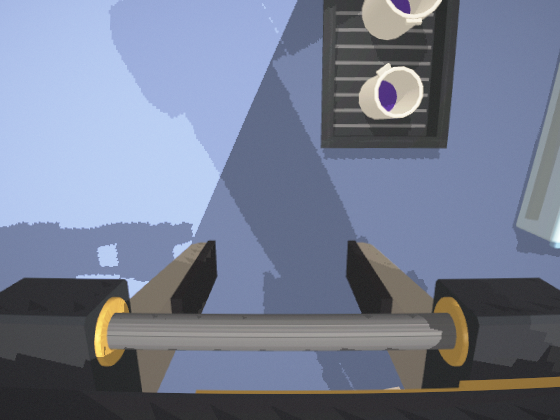

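All five are upright in the right trays and the flask is standing untouched. The robot is clear of everything, so I'm handing in.

```bash
python3 -c "
from cell import hand_in;print(hand_in())"
```

```text
the job is handed in; nothing more can be done
None
```

I moved all five things into their trays in the order asked and handed in after about 48 s. The two buffer bottles went in the white tray, then the stain bottle in the orange tray, then both beakers in the dark grey tray. I lowered each until the wrist force showed it resting on the tray floor before opening the fingers.

My last pictures (side, top and wrist) show all five upright inside their trays, the flask standing where it was, and the gripper clear of everything. I did not touch either green tray. The peak contact force I read was about 6 N.

- **Fingertips:** In the camera views they sit about 35 mm behind the reported TCP. Because of this, my first grasp closed just above the large bottle's cap without touching it. I went deeper for every later grasp, and each then closed on the expected diameter.
- **Trays:** The tray rims measured about 10 mm larger than stated, but the inside floors came out close to the stated sizes.

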